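# Preheat a batch of LED boards and lock the regulator

### The arm

A 6-joint arm with a two-finger parallel gripper is mounted at the origin on the work surface. World frame = base frame: x ahead of the robot, y to its left, z up, the work surface at z = 0. Lengths are in mm, angles in rad, forces in N, time in s.
With the tool pointing down it reaches from about 350 to 975 mm from the base axis. Payload 7.1 kg.
Tool frame: the origin (TCP) lies at the very end of the fingers, on their centre line; the grasp point (between the pads) lies 19 mm behind it (ctrl.pinch_z is the distance from the TCP to the grasp point, in mm); z points along the fingers, y is the direction in which the jaws open and shut (so a half turn about z gives the same grasp; the last joint's range is limited). The gripper opens to 88 mm and grips with 3 to 60 N. Pads are 20 mm wide; open, the fingers measure 115 mm over their backs; the gripper's body (75 mm by 178 mm) begins 61 mm behind the grasp point.
Start: joints at [-0.019, 0.423, 1.63, -0, 1.089, -0.019], TCP at [624.984, 0.026, 222.675] pointing down, gripper open.
Joint ranges: [-3, 3], [-0.9, 2.11], [0.09, 2.58], [-1.31, 4.45], [0.11, 2.69], [-2.54, 2.54]. Speed limits (rad/s): [2.39, 2.39, 3.01, 3.14, 3.14, 3.14].

### API

Orientations are given as a rotation vector (axis times angle).
In Python, from workcell import ctrl gives the robot as it stands.
- The arm moves only by the shell command python3 -m inch 'ROWS' [OPENING]. ROWS is JSON, a list of rows, each an object with "xyz": the shift along the tool's x, y, z in cm, a list of three; "spin": the turn about the tool's z in degrees. A call has 1 to 20 rows; each row is the pose to reach, as a shift and turn from the pose measured when the call began, along the tool's axes at that moment; what a row does not reach only later rows make up. A row lasts 1/10 s, in which the tool goes at most 50 mm and 8.59 degrees, less where a joint would pass 70% of its speed; a pose out of reach is approached as far as the arm can. A call with a gripper value outside its range is refused whole. OPENING is the closure, from 0 (fully open) to 1 (shut), set as the call begins (- or left out, the last holds). The fingers move at their own pace and stop on an object; the grip force is fixed at half the most. Time passes only in rows, so rows that repeat a pose let the fingers close. It gives the time, the measured TCP pose, the force and the opening at its end, in the units of the state.
- ctrl.get_obs(): the state, without advancing time (a new reading comes with each control period).
- ctrl.get_image(name): name is "scene" or "side" or "wrist"; returns the picture (384x512x3 uint8, red, green, blue); there is no depth.
- ctrl.camera_info(name): a dict with "camera_matrix" (3x3 intrinsics, pixels), "k1" (the pictures are not rectified: a ray, as slopes to the right and down, at radius r is drawn at 1 + k1 r^2 times it, then the intrinsics apply), "R" (3x3) and "t" (3): a world point X has camera coordinates R X + t; the wrist camera has in their place "hand_eye" (4x4, takes a point from camera to tool coordinates, whose origin is the TCP and whose axes are the flange's). Camera axes: x right, y down, z forward; pixel columns grow to the right and rows downward; lengths in mm; the calibration is good to about 2 mm. A picture is of the moment at which its call begins: read the wrist's pose just before it. camera_info takes no time and is no camera call.
- ctrl.close_job(): hands the job in, once; it reports no verdict.
The state is a dict: "t": time; "qpos": joint angles; "qvel": joint speeds; "joint_torque": joint torques, N m; "ee_pos": TCP position; "orientation": TCP orientation; "ft_force": force on the tool from outside, world axes, zero at the start; "moment": the same for the moment, N m; "width": finger opening in mm.
Only numpy, scipy, OpenCV 4.12 (cv2) and the standard library are available. Lean on these libraries where they do the work, as an engineer would, in place of code of your own. Each camera call takes 0.05 s, during which the arm holds its last target. There are 200 camera calls.

### The job

Get the next batch ready on the hot plate: stand the two finished round lamp modules from it upright in the cooling tray, and lay all of the rectangular LED boards flat on the dark heated plate, well on it, face up and not on top of one another. Only then slide the clear guard back, turn the regulator knob until its pointer is at the mark on the dial, and slide the guard fully home over the knob to lock the setting. Leave the mug, the multimeter and the screwdriver where they are.

Things in the scene. Friction and masses are not known exactly. Their poses are not given: they have to be found in the camera images.
- board1: LED board (any of two to four are present; an absent one reads None): flat rectangular aluminium strip with a green circuit face carrying five small yellow LED spots, 100 x 40 x 8 mm, about 0.085 kg, lying loose on the bench, face up. Origin: centre of its underside; x along its 100 mm length, y across its 40 mm width, z up out of the face.
- board2: LED board (any of two to four are present; an absent one reads None): flat rectangular aluminium strip with a green circuit face carrying five small yellow LED spots, 100 x 40 x 8 mm, about 0.085 kg, lying loose on the bench, face up. Origin: centre of its underside; x along its 100 mm length, y across its 40 mm width, z up out of the face.
- board3: LED board (any of two to four are present; an absent one reads None): flat rectangular aluminium strip with a green circuit face carrying five small yellow LED spots, 100 x 40 x 8 mm, about 0.085 kg, lying loose on the bench, face up. Origin: centre of its underside; x along its 100 mm length, y across its 40 mm width, z up out of the face.
- board4: LED board (any of two to four are present; an absent one reads None): flat rectangular aluminium strip with a green circuit face carrying five small yellow LED spots, 100 x 40 x 8 mm, about 0.085 kg, lying loose on the bench, face up. Origin: centre of its underside; x along its 100 mm length, y across its 40 mm width, z up out of the face.
- module1: one of the two finished lamp modules: round finned aluminium heat sink 56 mm in diameter and 32 mm tall, with a small yellow lens on top (6 mm more, within 16 mm of the axis), about 0.14 kg, standing on the hot plate at the start. Grip it across the diameter. Origin: centre of its underside, z up.
- module2: one of the two finished lamp modules: round finned aluminium heat sink 56 mm in diameter and 32 mm tall, with a small yellow lens on top (6 mm more, within 16 mm of the axis), about 0.14 kg, standing on the hot plate at the start. Grip it across the diameter. Origin: centre of its underside, z up.
- hotplate: low grey bench hot plate, fixed, housing 170 x 370 mm and 35 mm high, with the dark heated top plate, 140 x 340 mm, on it. The bare plate is smooth, has no rim, and is cold now. Origin: centre of the underside at bench level; x across (140 mm side), y along (340 mm side).
- plate_centre (a point): centre of the heated top plate's upper surface, 45 mm above the bench; axes as the hot plate's: x along its 140 mm side, y along its 340 mm side, z up.
- tray: square open steel cooling tray, fixed, 160 x 160 mm outside, walls 5 mm thick and 25 mm high. Origin: centre of the underside.
- tray_in (a point): centre of the tray's inner floor (5 mm above the bench); axes along the tray's sides, inner floor 150 x 150 mm.
- regulator: white regulator box, fixed, 140 (x) x 260 (y) x 45 mm high. On its top: the dial and knob, with axis at (0, -70 mm) in its frame, and the clear guard that slides along its y axis. Origin: centre of the underside.
- knob (a joint): angle of the black regulator knob, rad, 0 to 3.6 between end stops; it grows as the knob turns clockwise seen from above. It stays where it is left (friction about 0.04 N m). It starts between 0 and 0.4, and the mark lies 0.9 to 2.6 rad clockwise from its pointer.
- knob_grip (a point): on the knob's axis, 31 mm above the box's top face, at the height to grip. The knob is a disc of 54 mm diameter (4 to 12 mm above the box) with an upright grip bar over it, 50 mm long, 14 mm thick, from 10 to 44 mm above the box. This point's x axis lies along the bar and turns with it; -x is the end with the pointer. Pinch the bar across its 14 mm.
- knob_pointer (a point): tip of the knob's white pointer, 32 mm from the axis, at the -x end of the bar; a white line on top of the bar runs to the same end. It turns with the knob.
- mark (a point): inner end of the black radial stroke (13 mm long, 4 mm wide) on the round metal dial (90 mm diameter) under the knob, 32 mm from the knob's axis: the setting wanted. The dial is fixed, the stroke points another way at each start. The pointer's tip meets this point when the knob is at the mark.
- guard (a joint): position of the clear guard, m: 0 = fully home, centred over the knob; 0.12 = fully back, leaving the knob free to grip; it grows as the guard slides along the box's +y. Slides with about 2 N and stays where it is left. It starts partly over the knob, at 0.012 to 0.06.
- guard_handle (a point): middle of the top edge of the guard's black handle, 95 mm above the box top; axes as the box's. The handle is an upright fin, 60 mm (x), 16 mm thick (y, the sliding direction), 30 mm tall, in the middle of the guard's roof. Pinch it across its 16 mm. The guard is a clear plastic tunnel, 112 (x) by 92 mm (y), 65 mm high, open at both y ends.
- mug: bystander: blue ceramic mug, 80 mm wide and 95 mm tall, with handle. Origin: centre of its underside.
- meter: bystander: yellow hand multimeter lying on its back, 150 x 76 x 36 mm. Origin: centre of its underside.
- screwdriver: bystander: screwdriver lying on the bench beyond the hot plate. Origin: near the middle of its length.
Mind the look-alikes: they are no part of the job. What is shaped like the board1 but orange is not meant.

How it is judged:
By the outcome, as a careful person would: the job done as asked, in the order asked, and still so for the second after the job is handed in, with the robot touching nothing.
Of board1, board2, board3, board4 only 2 to 4 are there at a start; the rules pass over those that are not, and their reading is None.
At some moment in a run one of board1, board2, board3, board4, module1, module2 may be knocked a few centimetres aside while the robot is not near it.
Once in a run the grip may slacken for a moment while it holds something.
It also fails if it takes over 208 s, if anything falls off the work surface, if the arm or the gripper's body presses on something with over 40 N, if the wrist force passes 120 N, or if a joint passes its speed limit or range.

## Working session

There is one attempt and no reset: what is moved stays moved. The work goes in short steps, Python scripts to look and compute and a shell command to move; the robot and the scene stay as the last step left them, time stands still between calls to the robot, and variables do not carry over. Pictures are saved under pics/ and viewed, about 12 in all and at most 16, crops included, and the job is handed in when it is done.

```bash
ls; mkdir -p pics; python3 - <<'E'
from workcell import ctrl
import cv2,numpy as np
o=ctrl.get_obs();print(o['t'],o['ee_pos'],o['orientation'],o['width'],ctrl.pinch_z)
ims=[]
for n in('scene','side','wrist'):
    i=ctrl.get_image(n)[:,:,::-1];cv2.imwrite(f'pics/{n}0.png',i)
    c=ctrl.camera_info(n);print(n,{k:np.round(v,3).tolist() for k,v in c.items()})
E
```

```text
pics
0.0 [6.24434381e+02 5.68313468e-02 2.21885537e+02] [-2.22060296e+00 -2.22070903e+00  1.74297638e-03] 87.96171462446317 18.700000000000003
scene {'camera_matrix': [[441.41, 0.0, 260.43], [0.0, 441.41, 192.473], [0.0, 0.0, 1.0]], 'k1': 0.054, 'R': [[-0.324, 0.946, 0.019], [0.649, 0.237, -0.723], [-0.688, -0.222, -0.691]], 't': [185.922, -277.853, 1615.914]}
side {'camera_matrix': [[366.395, 0.0, 261.658], [0.0, 366.395, 194.976], [0.0, 0.0, 1.0]], 'k1': -0.004, 'R': [[0.823, -0.568, -0.006], [-0.384, -0.548, -0.743], [0.419, 0.614, -0.669]], 't': [-441.714, 292.806, 1074.347]}
wrist {'camera_matrix': [[331.332, 0.0, 256.637], [0.0, 331.332, 189.072], [0.0, 0.0, 1.0]], 'k1': -0.087, 'hand_eye': [[-0.001, -0.958, -0.285, 78.884], [1.0, -0.0, -0.001, 0.103], [0.001, -0.285, 0.958, -162.703], [0.0, 0.0, 0.0, 1.0]]}
```

View pics/scene0.png

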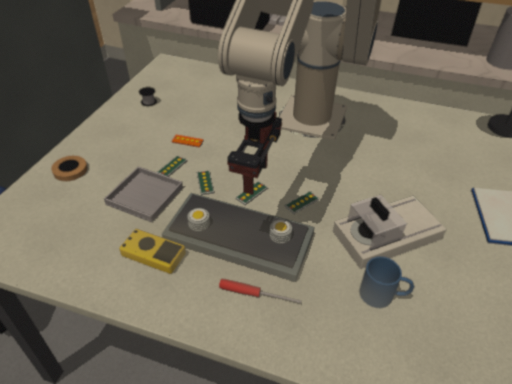

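View pics/side0.png

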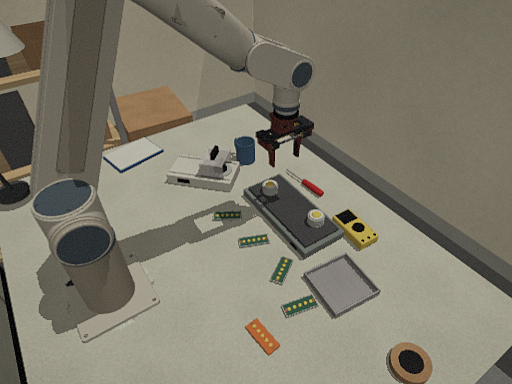

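The scene camera shows four green boards (172,165), (205,182), (251,192) and (302,201). The modules are at (198,219) and (281,231), the tray at (145,193), and the regulator at (388,228) with its guard near (377,220). The orange decoy is at (187,141). The side view agrees. Next I'll measure.

```bash
cat > h.py <<'E'
import numpy as np,cv2
from scipy.spatial.transform import Rotation as Ro
from workcell import ctrl
def cam(n,o=None):
    c=ctrl.camera_info(n);K=np.array(c['camera_matrix'])
    if 'R' in c: return K,c['k1'],np.array(c['R']),np.array(c['t'])
    o=o or ctrl.get_obs();H=np.array(c['hand_eye'])
    T=np.eye(4);T[:3,:3]=Ro.from_rotvec(o['orientation']).as_matrix();T[:3,3]=o['ee_pos']
    W=np.linalg.inv(T@H);return K,c['k1'],W[:3,:3],W[:3,3]
def rays(C,uv):
    K,k,R,t=C;d=cv2.undistortPoints(np.array(uv,float).reshape(-1,1,2),K,np.array([k,0,0,0.]))[:,0]
    return -R.T@t,np.c_[d,np.ones(len(d))]@R
def onz(C,uv,z):
    c,d=rays(C,uv);return (c+d*((z-c[2])/d[:,2])[:,None])[:,:2]
def proj(C,X):
    K,k,R,t=C;return cv2.projectPoints(np.array(X,float).reshape(-1,1,3),cv2.Rodrigues(R)[0],t,K,np.array([k,0,0,0.]))[0][:,0]
def shot(n,name=None):
    o=ctrl.get_obs();im=np.ascontiguousarray(ctrl.get_image(n)[:,:,::-1])
    if name: cv2.imwrite(f'pics/{name}.png',im)
    return im,cam(n,o)
def blobs(m,amin=30):
    cs,_=cv2.findContours(m.astype(np.uint8),cv2.RETR_EXTERNAL,cv2.CHAIN_APPROX_NONE)
    return [c[:,0] for c in cs if cv2.contourArea(c)>amin]
def rect(P): # center,long,short,angle of long axis (deg)
    (c,(w,h),a)=cv2.minAreaRect(P.astype(np.float32))
    if w<h: w,h,a=h,w,a+90
    return np.round(c,1),round(w,1),round(h,1),round((a+90)%180-90,1)
def green(im):
    h=cv2.cvtColor(im,cv2.COLOR_BGR2HSV);m=((h[...,0]>40)&(h[...,0]<95)&(h[...,1]>60)&(h[...,2]>25)).astype(np.uint8)
    return cv2.morphologyEx(m,cv2.MORPH_CLOSE,np.ones((5,5)))
def yellow(im):
    h=cv2.cvtColor(im,cv2.COLOR_BGR2HSV);return (h[...,0]>17)&(h[...,0]<36)&(h[...,1]>120)&(h[...,2]>110)
def go(x,y,z,jaw=None): # print tool-axis shift (cm) & spin (deg); jaw: world angle (deg) of jaw-opening axis
    o=ctrl.get_obs();R=Ro.from_rotvec(o['orientation']).as_matrix()
    d=R.T@(np.array([x,y,z])-o['ee_pos'])/10
    s=0
    if jaw is not None:
        j=np.degrees(np.arctan2(R[1,1],R[0,1]));s=-((jaw-j+90)%180-90)
    print('xyz',np.round(d,2),'spin',round(s,1),'q6',round(np.degrees(o['qpos'][5]),1),'tilt',np.round(R[:2,2],3))
E
python3 - <<'E'
from h import *
for n in('scene','side'):
    im=cv2.imread(f'pics/{n}0.png');C=cam(n);print(n)
    for b in blobs(green(im)): print(' board',b.mean(0),*rect(onz(C,b,8)))
    h=cv2.cvtColor(im,cv2.COLOR_BGR2HSV)
    for b in blobs(yellow(im),12): print(' yel',b.mean(0).round(),onz(C,[b.mean(0)],81).round())
C=cam('scene')
P={'tray':([(140,170),(183,181),(149,217),(107,199)],25),'plate':([(184,202),(309,234),(300,266),(167,235)],40),'reg':([(424,203),(443,233),(358,258),(335,229)],45)}
for k,(p,z) in P.items(): print(k,onz(C,p,z).round().tolist(),*rect(onz(C,p,z)))
C=cam('side')
P={'tray':([(346,255),(380,289),(334,316),(305,276)],25),'plate':([(278,176),(343,238),(304,252),(245,193)],40),'reg':([(183,155),(240,162),(231,187),(168,178)],45)}
for k,(p,z) in P.items(): print(k,onz(C,p,z).round().tolist(),*rect(onz(C,p,z)))
a=cv2.imread('pics/scene0.png')[190:280,320:460];b=cv2.imread('pics/side0.png')[135:200,155:255]
v=np.zeros((600,700,3),np.uint8);a=cv2.resize(a,None,fx=5,fy=5,interpolation=3)[:300,:700] if 0 else cv2.resize(a,(560,360));b=cv2.resize(b,(360,234))
v[:360,:560]=a;v[362:596,:360]=b;w=cv2.imread('pics/wrist0.png');v[362:596,364:676]=cv2.resize(w,(312,234));cv2.imwrite('pics/c1.png',v)
E
```

```text
scene
 board [301.98387097 200.93548387] [443.6  83.8] 81.9 28.2 -33.2
 board [251.484375 192.265625] [457.8 -68. ] 83.5 29.4 -23.0
 board [204.69090909 181.14545455] [ 463.5 -216.2] 83.0 30.4 32.3
 board [171.63265306 165.30612245] [ 430.2 -343.7] 84.1 28.0 -13.0
 yel [151. 250.] [[ 801. -199.]]
 yel [282. 228.] [[628.  74.]]
 yel [198. 214.] [[ 658. -144.]]
side
 board [299.55128205 304.74358974] [ 429.9 -344.1] 90.9 31.6 -12.8
 board [281.3015873  269.57142857] [ 461.7 -216.3] 91.0 33.9 31.7
 board [253.53125 239.71875] [457.4 -67.7] 89.2 30.3 -23.5
 board [227.         214.56666667] [443.8  82.7] 90.9 30.1 -35.0
 yel [316. 214.] [[ 653. -147.]]
 yel [356. 228.] [[ 714. -266.]]
 yel [270. 184.] [[618.  66.]]
tray [[501.0, -412.0], [501.0, -268.0], [665.0, -290.0], [643.0, -434.0]] [ 572.3 -349.7] 164.6 145.9 -8.6
plate [[593.0, -219.0], [589.0, 139.0], [696.0, 143.0], [717.0, -206.0]] [647.  -37.5] 356.9 124.0 -87.4
reg [[373.0, 412.0], [470.0, 465.0], [628.0, 272.0], [553.0, 199.0]] [504.7 340.6] 278.5 109.2 -49.7
tray [[652.0, -299.0], [644.0, -445.0], [477.0, -432.0], [496.0, -286.0]] [ 566.1 -365.2] 167.6 146.5 -4.3
plate [[699.0, 124.0], [682.0, -250.0], [543.0, -223.0], [541.0, 114.0]] [612.3 -59.5] 375.1 157.3 87.4
reg [[456.0, 456.0], [623.0, 279.0], [514.0, 167.0], [343.0, 352.0]] [486.  312.6] 251.0 156.3 -47.2
```

View pics/c1.png

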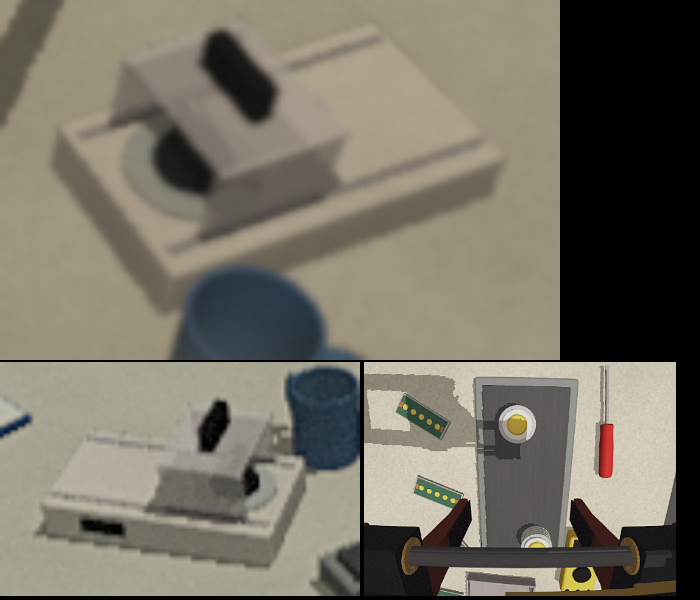

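The two views agree on the boards to within 2 mm, and the crop shows the guard partly over the knob. I'll get the plate, lenses and tray from the wrist view and by triangulation.

```bash
cat >> h.py <<'E'
def tri(obs): # list of (C,uv)
    A=np.zeros((3,3));b=np.zeros(3)
    for C,uv in obs:
        c,d=rays(C,[uv]);d=d[0]/np.linalg.norm(d[0]);M=np.eye(3)-np.outer(d,d);A+=M;b+=M@c
    return np.linalg.solve(A,b)
E
python3 - <<'E'
from h import *
W=cam('wrist');im=cv2.imread('pics/wrist0.png')
h=cv2.cvtColor(im,cv2.COLOR_BGR2HSV)
S,D=cam('scene'),cam('side')
yb=[b for b in blobs(yellow(im),40)];print([(b.mean(0).round(),onz(W,[b.mean(0)],83).round()) for b in yb])
print('tri',tri([(S,(282,228)),(D,(270,184))]).round(),tri([(S,(198,214)),(D,(316,214))]).round())
# plate: dark pixels
m=((h[...,2]>45)&(h[...,2]<105)&(h[...,1]<60)).astype(np.uint8);m[300:]=0
bs=max(blobs(m),key=cv2.contourArea);q=cv2.approxPolyDP(cv2.convexHull(bs),8,True)[:,0]
print(q.tolist(),onz(W,q,45).round().tolist(),rect(onz(W,q,45)))
cv2.drawContours(im,[q],-1,(0,0,255),1)
cv2.imwrite('pics/c2.png',im)
go(622,70,130,90)
E
```

```text
[(array([352., 357.]), array([[ 735., -214.]])), (array([447., 327.]), array([[ 843., -176.]])), (array([ 65., 325.]), array([[ 404., -173.]])), (array([283., 301.]), array([[ 652., -135.]])), (array([340., 290.]), array([[ 713., -123.]])), (array([133., 222.]), array([[501., -45.]])), (array([120., 217.]), array([[488., -39.]])), (array([107., 211.]), array([[476., -34.]])), (array([ 94., 206.]), array([[463., -29.]])), (array([120., 106.]), array([[501.,  68.]])), (array([107.,  98.]), array([[489.,  75.]])), (array([251., 102.]), array([[619.,  69.]])), (array([94., 90.]), array([[478.,  82.]])), (array([81., 82.]), array([[466.,  90.]])), (array([68., 73.]), array([[455.,  97.]]))]
tri [623.  72.  73.] [ 654. -145.   79.]
[[194, 38], [338, 41], [318, 299], [202, 298], [183, 98]] [[564.0, 129.0], [703.0, 127.0], [698.0, -160.0], [558.0, -159.0], [550.0, 73.0]] (array([624.6, -15.9]), 288.3, 151.2, 89.1)
xyz [ 7.   -0.25  9.21] spin 90.0 q6 -1.1 tilt [-0.001  0.   ]
```

View pics/c2.png

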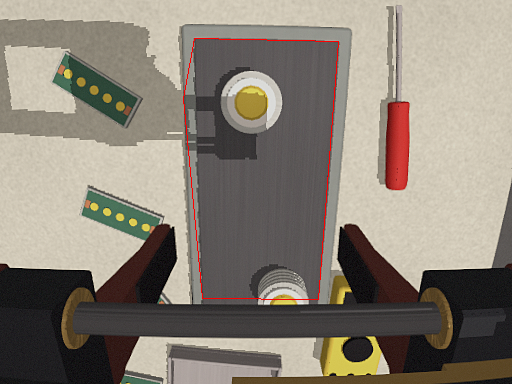

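The plate reads x 564–703 at y=128 and is rotated about -1°, so its centre is near (630,-42). The modules are at (620,69) and about (653,-140). I'll start with module A.

```bash
python3 -m inch '[{"xyz":[4,-0.4,0],"spin":0},{"xyz":[6.9,-0.4,3],"spin":0},{"xyz":[6.9,-0.4,8],"spin":0},{"xyz":[6.9,-0.4,12],"spin":0},{"xyz":[6.9,-0.4,15],"spin":0},{"xyz":[6.9,-0.4,17.2],"spin":0},{"xyz":[6.9,-0.4,17.2],"spin":0},{"xyz":[6.9,-0.4,17.2],"spin":0}]'; python3 -m inch '[{"xyz":[0,0,0],"spin":0},{"xyz":[0,0,0],"spin":0},{"xyz":[0,0,0],"spin":0},{"xyz":[0,0,0],"spin":0},{"xyz":[0,0,0],"spin":0},{"xyz":[0,0,0],"spin":0},{"xyz":[0,0,0],"spin":0},{"xyz":[0,0,0],"spin":0},{"xyz":[0,0,-3],"spin":0},{"xyz":[0,0,-7],"spin":0},{"xyz":[0,0,-10],"spin":0}]' 1; python3 -c "
from h import *
go(570,-300,180)"
```

```text
t: 0.95
ee_pos: [620.0, 69.0, 49.5]
orientation: [-2.22, -2.22, 0.003]
ft_force: [-0.7, -0.1, 0.2]
width: 88.0
t: 2.05
ee_pos: [620.4, 69.1, 150.7]
orientation: [-2.22, -2.22, 0.003]
ft_force: [-0.3, -0.5, -0.3]
width: 55.5
xyz [-36.91  -5.04  -2.91] spin 0 q6 5.2 tilt [-0.002 -0.   ]
```

```bash
python3 -m inch '[{"xyz":[-3,-1,-4],"spin":0},{"xyz":[-8,-2,-6],"spin":0},{"xyz":[-13,-3,-8],"spin":0},{"xyz":[-18,-4,-8],"spin":0},{"xyz":[-23,-5,-8],"spin":0},{"xyz":[-28,-5,-8],"spin":0},{"xyz":[-33,-5,-8],"spin":0},{"xyz":[-38,-5,-8],"spin":0},{"xyz":[-42,-5,-8],"spin":0},{"xyz":[-45,-5,-8],"spin":0},{"xyz":[-46,-5,-8],"spin":0},{"xyz":[-46,-5,-8],"spin":0},{"xyz":[-46,-5,-8],"spin":0}]'; python3 -c "
from h import *
im,W=shot('wrist','w3');np.save('W3.npy',np.array([*W[2].ravel(),*W[3]]))
for b in blobs(green(im)): print(' board',b.mean(0).round(),*rect(onz(W,b,8)))"
```

```text
t: 3.35
ee_pos: [570.4, -389.6, 230.3]
orientation: [-2.219, -2.22, 0.002]
ft_force: [-0.2, -0.2, -0.9]
width: 55.4
 board [135. 123.] [ 427.8 -344.8] 93.4 35.8 -12.8
 board [146.  14.] [ 453.8 -219.9] 79.4 36.7 31.9
```

View pics/w3.png

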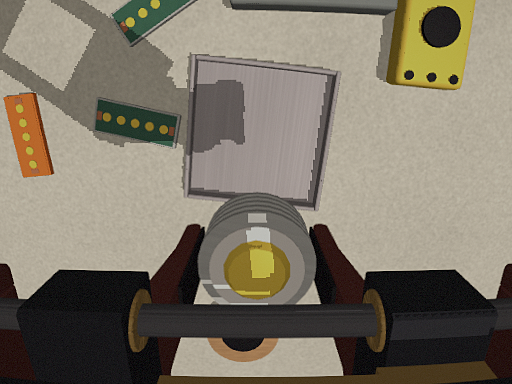

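The tray's rim corners are at (191,55), (341,72), (318,209) and (185,196), and the module is held straight.

```bash
python3 -c "
from h import *
W=cam('wrist');P=onz(W,[(191,55),(341,72),(318,209),(185,196)],25);print(P.round().tolist(),rect(P))
print(onz(W,[(230,8),(398,13)],35).round())
c=P.mean(0);d=(P[0]+P[1]-P[2]-P[3]);a=np.degrees(np.arctan2(d[1],d[0]))-90;print(c,a)
u=np.array([np.cos(np.radians(a)),np.sin(np.radians(a))]);v=np.array([-u[1],u[0]])
for s in(-36,36): p=c+v*s;print(p);go(*p,13,a)
"
```

```text
[[500.0, -273.0], [659.0, -290.0], [642.0, -444.0], [486.0, -428.0]] (array([ 571.6, -358.9]), 159.9, 156.5, -6.1)
[[ 543. -229.]
 [ 713. -231.]]
[ 571.9599041 -358.7491374] -5.871675978684664
[ 568.27707546 -394.56026379]
xyz [-0.55 -0.17 21.75] spin 5.9 q6 -35.3 tilt [-0.003  0.001]
[ 575.64273273 -322.93801101]
xyz [ 6.61  0.58 21.76] spin 5.9 q6 -35.3 tilt [-0.003  0.001]
```

```bash
python3 -m inch '[{"xyz":[-0.5,-0.2,4],"spin":6},{"xyz":[-0.5,-0.2,9],"spin":6},{"xyz":[-0.5,-0.2,14],"spin":6},{"xyz":[-0.5,-0.2,18],"spin":6},{"xyz":[-0.5,-0.2,20.5],"spin":6},{"xyz":[-0.5,-0.2,21.5],"spin":6},{"xyz":[-0.5,-0.2,22],"spin":6},{"xyz":[-0.5,-0.2,22],"spin":6},{"xyz":[-0.5,-0.2,22],"spin":6}]'; python3 -m inch '[{"xyz":[0,0,0],"spin":0},{"xyz":[0,0,0],"spin":0},{"xyz":[0,0,0],"spin":0},{"xyz":[0,0,0],"spin":0},{"xyz":[0,0,-2],"spin":0},{"xyz":[0,0,-6],"spin":0},{"xyz":[0,0,-11],"spin":0},{"xyz":[0,0,-16],"spin":0},{"xyz":[5,0,-21],"spin":0},{"xyz":[10,0,-21],"spin":0},{"xyz":[15,0,-21],"spin":-6},{"xyz":[15,1,-21],"spin":-6},{"xyz":[15,1,-21],"spin":-6}]' 0; python3 -c "
from h import *
im,W=shot('wrist','w4')
for b in blobs(green(im)): print(' board',b.mean(0).round(),*rect(onz(W,b,8)))
for b in blobs(yellow(im),150): print(b.mean(0).round(),onz(W,[b.mean(0)],83).round(),len(b),cv2.minEnclosingCircle(b)[1])"
```

```text
t: 4.3
ee_pos: [569.1, -394.5, 12.4]
orientation: [2.333, 2.104, -0.002]
ft_force: [-0.0, 0.5, -1.3]
width: 55.4
t: 5.6
ee_pos: [596.2, -244.2, 224.0]
orientation: [2.216, 2.224, -0.0]
ft_force: [-0.2, 0.2, 0.1]
width: 87.7
 board [114. 235.] [ 420.7 -343.3] 78.7 35.5 -12.6
 board [142. 136.] [ 460.1 -217.1] 93.6 35.5 32.0
 board [134.   9.] [455.8 -85. ] 94.1 31.5 -2.3
[234. 287.] [[ 572. -365.]] 63 12.020915031433105
[403. 148.] [[ 733. -215.]] 384 75.16824340820312
[321.  68.] [[ 652. -146.]] 94 17.614013671875
```

View pics/w4.png

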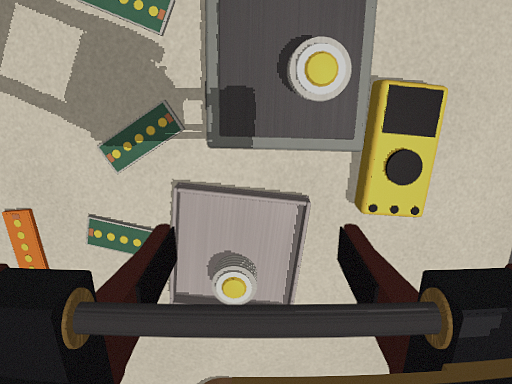

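The first module stands in the tray. Module B's lens is at (321,68), which is (652,-146).

```bash
python3 -m inch '[{"xyz":[4,2,0],"spin":0},{"xyz":[8,4.5,0],"spin":0},{"xyz":[9.8,5.6,4],"spin":0},{"xyz":[9.8,5.6,9],"spin":0},{"xyz":[9.8,5.6,13],"spin":0},{"xyz":[9.8,5.6,16],"spin":0},{"xyz":[9.8,5.6,17.4],"spin":0},{"xyz":[9.8,5.6,17.4],"spin":0},{"xyz":[9.8,5.6,17.4],"spin":0}]'; python3 -m inch '[{"xyz":[0,0,0],"spin":0},{"xyz":[0,0,0],"spin":0},{"xyz":[0,0,0],"spin":0},{"xyz":[0,0,0],"spin":0},{"xyz":[0,0,0],"spin":0},{"xyz":[0,0,0],"spin":0},{"xyz":[0,0,0],"spin":0},{"xyz":[0,0,0],"spin":0},{"xyz":[0,0,-3],"spin":0},{"xyz":[0,0,-7],"spin":0},{"xyz":[0,0,-10],"spin":0}]' 1; python3 -c "
from h import *
go(575.6,-323,10,-5.9)
W=cam('wrist')"
```

```text
t: 6.55
ee_pos: [651.9, -149.2, 49.7]
orientation: [2.218, 2.221, -0.001]
ft_force: [-0.8, 0.5, 0.6]
width: 88.2
t: 7.65
ee_pos: [651.6, -148.9, 150.7]
orientation: [2.219, 2.221, -0.001]
ft_force: [0.9, 0.0, -1.2]
width: 55.5
xyz [-17.37  -7.64  14.1 ] spin 6.0 q6 -13.9 tilt [ 0.001 -0.002]
```

```bash
python3 -m inch '[{"xyz":[-4,-2,0],"spin":6},{"xyz":[-8,-4,0],"spin":6},{"xyz":[-12,-5,0],"spin":6},{"xyz":[-15.5,-6.6,0],"spin":6},{"xyz":[-17.4,-7.6,0],"spin":6},{"xyz":[-17.4,-7.6,4],"spin":6},{"xyz":[-17.4,-7.6,8],"spin":6},{"xyz":[-17.4,-7.6,11],"spin":6},{"xyz":[-17.4,-7.6,13],"spin":6},{"xyz":[-17.4,-7.6,14],"spin":6},{"xyz":[-17.4,-7.6,14],"spin":6},{"xyz":[-17.4,-7.6,14],"spin":6}]'; python3 -m inch '[{"xyz":[0,0,0],"spin":0},{"xyz":[0,0,0],"spin":0},{"xyz":[0,0,0],"spin":0},{"xyz":[0,0,0],"spin":0},{"xyz":[0,0,-2],"spin":0},{"xyz":[0,0,-6],"spin":0},{"xyz":[0,0,-11],"spin":0},{"xyz":[0,0,-16],"spin":0},{"xyz":[0,-3,-21],"spin":0},{"xyz":[-3,-7,-21],"spin":0},{"xyz":[-5,-11,-21],"spin":0},{"xyz":[-6,-14,-21],"spin":0},{"xyz":[-6,-14,-21],"spin":0}]' 0; python3 -c "
from h import *
im,W=shot('wrist','w5')
for b in blobs(green(im)): print(' board',b.mean(0).round(),*rect(onz(W,b,8)))
for b in blobs(yellow(im),150): print(b.mean(0).round(),onz(W,[b.mean(0)],43).round(),len(b),cv2.minEnclosingCircle(b)[1])
go(429,-344,2.5,-13+90)"
```

```text
t: 8.85
ee_pos: [576.0, -323.3, 11.0]
orientation: [2.332, 2.102, -0.001]
ft_force: [0.7, 0.5, -0.8]
width: 56.0
t: 10.15
ee_pos: [427.0, -368.6, 221.4]
orientation: [2.336, 2.099, -0.002]
ft_force: [0.1, 0.3, 0.7]
width: 87.6
 board [255. 141.] [ 428.3 -344.9] 93.7 35.2 -13.0
 board [268.  24.] [ 460.5 -216.3] 94.2 36.6 31.8
[388. 176.] [[ 566. -392.]] 76 14.013632774353027
[396. 106.] [[ 574. -319.]] 79 15.035646438598633
xyz [ 2.48 -0.29 21.89] spin -83.1 q6 -35.7 tilt [ 0.001 -0.002]
```

Both modules stand in the tray at (566,-392) and (574,-319). Next are the boards.

```bash
python3 -m inch '[{"xyz":[1,0,4],"spin":-8},{"xyz":[2,-0.2,8],"spin":-16},{"xyz":[2.5,-0.3,11],"spin":-24},{"xyz":[2.5,-0.3,11],"spin":-32},{"xyz":[2.5,-0.3,11],"spin":-40},{"xyz":[2.5,-0.3,11],"spin":-48},{"xyz":[2.5,-0.3,11],"spin":-56},{"xyz":[2.5,-0.3,11],"spin":-64},{"xyz":[2.5,-0.3,11],"spin":-72},{"xyz":[2.5,-0.3,11],"spin":-80},{"xyz":[2.5,-0.3,13],"spin":-83},{"xyz":[2.5,-0.3,16],"spin":-83},{"xyz":[2.5,-0.3,19],"spin":-83},{"xyz":[2.5,-0.3,20.8],"spin":-83},{"xyz":[2.5,-0.3,21.6],"spin":-83},{"xyz":[2.5,-0.3,21.8],"spin":-83},{"xyz":[2.5,-0.3,21.8],"spin":-83}]'; python3 -m inch '[{"xyz":[0,0,0],"spin":0},{"xyz":[0,0,0],"spin":0},{"xyz":[0,0,0],"spin":0},{"xyz":[0,0,0],"spin":0},{"xyz":[0,0,0],"spin":0},{"xyz":[0,0,0],"spin":0},{"xyz":[0,0,0],"spin":0},{"xyz":[0,0,0],"spin":0},{"xyz":[0,0,0],"spin":0},{"xyz":[0,0,0],"spin":0},{"xyz":[0,0,-3],"spin":0},{"xyz":[0,0,-7],"spin":0},{"xyz":[0,0,-11],"spin":0},{"xyz":[0,0,-15],"spin":0}]' 1; python3 -c "
from h import *
im,W=shot('wrist','w6')
a=-1.0;u=np.array([np.cos(np.radians(a)),np.sin(np.radians(a))]);v=np.array([-u[1],u[0]])
for s in (-120,-40,40,120): p=np.array([629.5,-43])+v*s;print(p.round());go(*p,49,a+90)
"
```

```text
t: 11.9
ee_pos: [429.7, -343.9, 3.7]
orientation: [0.357, 3.119, -0.004]
ft_force: [-0.3, -1.2, 0.1]
width: 87.8
t: 13.3
ee_pos: [429.1, -343.1, 154.8]
orientation: [0.357, 3.12, -0.003]
ft_force: [0.3, -0.5, -0.6]
width: 39.6
[ 627. -163.]
xyz [-14.81  22.26  11.22] spin -12.1 q6 -116.8 tilt [ 0.008 -0.008]
[629. -83.]
xyz [-13.14  30.08  11.16] spin -12.1 q6 -116.8 tilt [ 0.008 -0.008]
[630.  -3.]
xyz [-11.47  37.91  11.1 ] spin -12.1 q6 -116.8 tilt [ 0.008 -0.008]
[632.  77.]
xyz [-9.8  45.73 11.04] spin -12.1 q6 -116.8 tilt [ 0.008 -0.008]
```

View pics/w6.png

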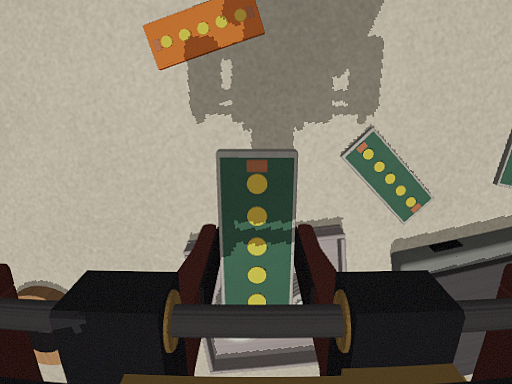

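The board is held straight and level. I'll carry it over the -y slot on the plate.

```bash
python3 -m inch '[{"xyz":[-3,4,0],"spin":-4},{"xyz":[-6,8,0],"spin":-8},{"xyz":[-9,12,0],"spin":-12},{"xyz":[-12,16,0],"spin":-12},{"xyz":[-14,20,0],"spin":-12},{"xyz":[-14.8,22.2,0],"spin":-12},{"xyz":[-14.8,22.2,3],"spin":-12},{"xyz":[-14.8,22.2,5],"spin":-12},{"xyz":[-14.8,22.2,5],"spin":-12}]'; python3 -c "
from h import *
for i in range(2): go(627,-163,49,89)
print(ctrl.get_obs()['ee_pos'])"
```

```text
t: 14.25
ee_pos: [624.3, -161.9, 107.7]
orientation: [0.028, 3.139, -0.009]
ft_force: [-0.9, 0.1, -0.9]
width: 39.3
xyz [-0.26 -0.07  5.87] spin -0.0 q6 -104.2 tilt [ 0.002 -0.006]
xyz [-0.26 -0.07  5.87] spin -0.0 q6 -104.2 tilt [ 0.002 -0.006]
[ 624.31607531 -161.92207822  107.71193262]
```

```bash
python3 -m inch '[{"xyz":[-0.3,-0.1,3],"spin":0},{"xyz":[-0.3,-0.1,5],"spin":0},{"xyz":[-0.3,-0.1,5.8],"spin":0},{"xyz":[-0.3,-0.1,5.8],"spin":0},{"xyz":[-0.3,-0.1,5.8],"spin":0}]'; python3 -m inch '[{"xyz":[0,0,0],"spin":0},{"xyz":[0,0,0],"spin":0},{"xyz":[0,0,0],"spin":0},{"xyz":[0,0,0],"spin":0},{"xyz":[0,0,-2],"spin":0},{"xyz":[0,0,-7],"spin":0},{"xyz":[0,0,-11],"spin":0}]' 0.3; python3 -c "
from h import *
im,W=shot('wrist','w7')
for b in blobs(green(im)): print(' board',b.mean(0).round(),*rect(onz(W,b,8)))
go(460.5,-216.5,3,122)"
```

```text
t: 14.75
ee_pos: [628.1, -163.7, 50.8]
orientation: [0.028, 3.138, -0.01]
ft_force: [-0.3, -0.6, -0.4]
width: 39.3
t: 15.45
ee_pos: [627.6, -162.9, 162.2]
orientation: [0.028, 3.138, -0.01]
ft_force: [-0.0, -0.9, 0.4]
width: 61.6
 board [257. 186.] [ 640.1 -163.6] 107.9 41.3 -1.1
 board [500.  10.] [478.7  61. ] 31.6 25.2 -85.8
 board [350.  15.] [481.5 -79.4] 36.4 36.0 -22.0
 board [208.  18.] [ 479.8 -204.9] 47.3 35.5 31.7
xyz [17.21 -5.42 16.48] spin -33.0 q6 -104.2 tilt [ 0.013 -0.009]
```

View pics/w7.png

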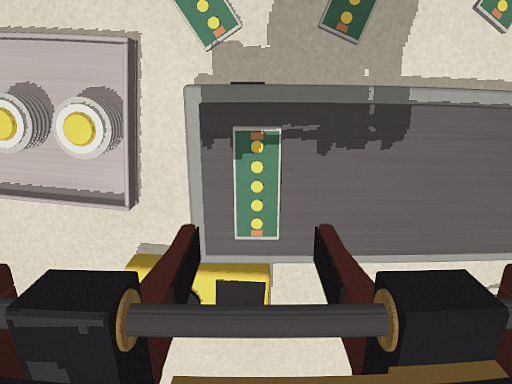

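The board lies flat on the plate, at px (236–279, 128–239), with good margins. For the next one I'll use the half-turn equivalent to keep q6 in range.

```bash
python3 -m inch '[{"xyz":[4,-2,0],"spin":8.2},{"xyz":[8,-4,0],"spin":16.4},{"xyz":[12,-5,0],"spin":24.6},{"xyz":[16,-5.4,0],"spin":32.8},{"xyz":[17.2,-5.4,0],"spin":41},{"xyz":[17.2,-5.4,2],"spin":49.2},{"xyz":[17.2,-5.4,4],"spin":57.4},{"xyz":[17.2,-5.4,6],"spin":65.6},{"xyz":[17.2,-5.4,8],"spin":73.8},{"xyz":[17.2,-5.4,8],"spin":82},{"xyz":[17.2,-5.4,8],"spin":90},{"xyz":[17.2,-5.4,8],"spin":98},{"xyz":[17.2,-5.4,8],"spin":106},{"xyz":[17.2,-5.4,8],"spin":114},{"xyz":[17.2,-5.4,8],"spin":122},{"xyz":[17.2,-5.4,8],"spin":130},{"xyz":[17.2,-5.4,8],"spin":138},{"xyz":[17.2,-5.4,8],"spin":147},{"xyz":[17.2,-5.4,8],"spin":147},{"xyz":[17.2,-5.4,8],"spin":147}]' 0; python3 -c "
from h import *
im,W=shot('wrist','w8')
for b in blobs(green(im)): print(' board',b.mean(0).round(),*rect(onz(W,b,8)))
go(460.5,-216.5,3,122)"
```

```text
t: 17.5
ee_pos: [459.6, -215.6, 87.8]
orientation: [3.006, 0.867, 0.016]
ft_force: [-0.2, -0.1, -0.3]
width: 88.0
 board [258. 197.] [ 460.  -217.6] 93.1 35.8 32.0
 board [ 78. 102.] [455. -68.] 94.2 35.9 -23.4
 board [314.   3.] [ 595.2 -176.7] 18.4 8.4 -56.6
xyz [-0.02  0.    8.48] spin 0.2 q6 31.6 tilt [ 0.013 -0.009]
```

```bash
python3 -m inch '[{"xyz":[0,0,4],"spin":0},{"xyz":[0,0,7],"spin":0},{"xyz":[0,0,8.2],"spin":0},{"xyz":[0,0,8.4],"spin":0},{"xyz":[0,0,8.4],"spin":0}]'; python3 -m inch '[{"xyz":[0,0,0],"spin":0},{"xyz":[0,0,0],"spin":0},{"xyz":[0,0,0],"spin":0},{"xyz":[0,0,0],"spin":0},{"xyz":[0,0,0],"spin":0},{"xyz":[0,0,0],"spin":0},{"xyz":[0,0,0],"spin":0},{"xyz":[0,0,0],"spin":0},{"xyz":[0,0,0],"spin":0},{"xyz":[0,0,0],"spin":0},{"xyz":[0,0,-3],"spin":0},{"xyz":[0,0,-7],"spin":0},{"xyz":[0,0,-11],"spin":0},{"xyz":[0,0,-11],"spin":0}]' 1; python3 -c "
from h import *
go(628.5,-83,115,89)"
```

```text
t: 18.05
ee_pos: [460.9, -216.5, 4.1]
orientation: [3.006, 0.869, 0.016]
ft_force: [0.8, -1.2, 0.1]
width: 87.6
t: 19.45
ee_pos: [462.1, -216.7, 118.4]
orientation: [3.001, 0.867, 0.025]
ft_force: [-0.1, -0.3, -2.3]
width: 39.6
xyz [21.2  -2.45  0.51] spin 33.2 q6 31.5 tilt [ 0.02  -0.013]
```

Tool tilt is creeping radially because some calls ended while the arm was still lifting, so the lag became the next base pose. I'll end a call during a fast descent to undo it, and settle at the end of calls from now on.

```bash
python3 -m inch '[{"xyz":[4,-0.5,-4],"spin":8},{"xyz":[8,-1,-8],"spin":16},{"xyz":[12,-1.5,-10],"spin":24},{"xyz":[16,-2,-12],"spin":32},{"xyz":[20,-2.4,-13],"spin":33},{"xyz":[21.2,-2.4,-13],"spin":33},{"xyz":[21.2,-2.4,-13],"spin":33},{"xyz":[21.2,-2.4,-9],"spin":33},{"xyz":[21.2,-2.4,-4],"spin":33},{"xyz":[21.2,-2.4,1],"spin":33}]'; python3 -c "
from h import *
go(628.5,-83,49,89);print(ctrl.get_obs()['ee_pos'])"
```

```text
t: 20.45
ee_pos: [626.6, -84.6, 107.7]
orientation: [3.129, -0.022, 0.029]
ft_force: [0.7, -0.2, -1.0]
width: 39.0
xyz [ 0.07 -0.24  5.87] spin 0.2 q6 82.8 tilt [ 0.019 -0.013]
[626.62551588 -84.63781353 107.65909182]
```

```bash
python3 -m inch '[{"xyz":[0.1,-0.2,3],"spin":0},{"xyz":[0.1,-0.2,5],"spin":0},{"xyz":[0.1,-0.2,5.8],"spin":0},{"xyz":[0.1,-0.2,5.8],"spin":0},{"xyz":[0.1,-0.2,5.8],"spin":0}]'; python3 -c "
from h import *
go(628.5,-83,49,89);print(ctrl.get_obs()['ee_pos'])"; python3 -m inch '[{"xyz":[0,0,0],"spin":0},{"xyz":[0,0,0],"spin":0},{"xyz":[0,0,0],"spin":0},{"xyz":[0,0,0],"spin":0},{"xyz":[0,0,-2],"spin":0},{"xyz":[0,0,-7],"spin":0},{"xyz":[0,0,-12],"spin":0},{"xyz":[0,0,-16],"spin":0},{"xyz":[0,0,-16],"spin":0},{"xyz":[0,0,-16],"spin":0},{"xyz":[0,0,-16],"spin":0}]' 0.3; python3 -c "
from h import *
go(457.5,-68,3,-23.3+90)
im,W=shot('wrist','w9')
for b in blobs(green(im)): print(' board',b.mean(0).round(),*rect(onz(W,b,8)))
go(457.5,-68,3,-23.3+90)"
```

```text
t: 20.95
ee_pos: [627.1, -84.4, 49.0]
orientation: [3.129, -0.024, 0.026]
ft_force: [0.2, -0.9, -1.0]
width: 39.8
xyz [ 0.14 -0.14 -0.  ] spin 0.1 q6 83.0 tilt [ 0.017 -0.013]
[627.11028799 -84.35471289  48.95595183]
t: 22.05
ee_pos: [623.5, -82.1, 207.5]
orientation: [3.129, -0.023, 0.023]
ft_force: [-0.0, -0.6, 0.1]
width: 61.5
xyz [-16.91  -1.41  20.19] spin 22.4 q6 82.9 tilt [ 0.014 -0.012]
 board [252. 284.] [467.3 -74. ] 64.7 35.2 -23.3
 board [257. 174.] [613.9 -84.4] 105.5 40.3 -0.8
 board [337. 167.] [ 617.1 -174.9] 105.5 40.5 -1.3
xyz [-16.88  -1.41  20.16] spin 22.4 q6 82.9 tilt [ 0.014 -0.012]
```

```bash
python3 -m inch '[{"xyz":[-4,-0.5,0],"spin":8},{"xyz":[-8,-1,0],"spin":16},{"xyz":[-12,-1.4,0],"spin":22.4},{"xyz":[-15.5,-1.4,2],"spin":22.4},{"xyz":[-16.9,-1.4,6],"spin":22.4},{"xyz":[-16.9,-1.4,10],"spin":22.4},{"xyz":[-16.9,-1.4,14],"spin":22.4},{"xyz":[-16.9,-1.4,17],"spin":22.4},{"xyz":[-16.9,-1.4,19],"spin":22.4},{"xyz":[-16.9,-1.4,19.9],"spin":22.4},{"xyz":[-16.9,-1.4,20.1],"spin":22.4},{"xyz":[-16.9,-1.4,20.1],"spin":22.4},{"xyz":[-16.9,-1.4,20.1],"spin":22.4}]' 0; python3 -c "
from h import *
go(457.5,-68,3,-23.3+90);print(ctrl.get_obs()['ee_pos'])"
```

```text
t: 23.4
ee_pos: [457.8, -68.2, 4.4]
orientation: [3.068, -0.631, 0.027]
ft_force: [-0.2, 0.5, 0.4]
width: 87.7
xyz [-0.04 -0.    0.14] spin 0.0 q6 104.9 tilt [ 0.015 -0.012]
[457.83398117 -68.17508756   4.36358126]
```

```bash
python3 -m inch '[{"xyz":[0,0,0.1],"spin":0},{"xyz":[0,0,0.1],"spin":0},{"xyz":[0,0,0.1],"spin":0},{"xyz":[0,0,0.1],"spin":0},{"xyz":[0,0,0.1],"spin":0},{"xyz":[0,0,0.1],"spin":0},{"xyz":[0,0,0.1],"spin":0},{"xyz":[0,0,0.1],"spin":0},{"xyz":[0,0,0.1],"spin":0},{"xyz":[0,0,0.1],"spin":0},{"xyz":[0,0,-3],"spin":0},{"xyz":[0,0,-7],"spin":0},{"xyz":[0,0,-11],"spin":0},{"xyz":[0,0,-11],"spin":0},{"xyz":[0,0,-11],"spin":0},{"xyz":[0,0,-11],"spin":0}]' 1; python3 -c "
from h import *
go(630,-3,49.5,89);print(ctrl.get_obs()['ee_pos'])"
```

```text
t: 25.0
ee_pos: [455.3, -66.6, 113.4]
orientation: [3.068, -0.631, 0.024]
ft_force: [-0.4, 0.3, -0.2]
width: 39.5
xyz [ 13.43 -12.78   6.54] spin -22.3 q6 104.5 tilt [ 0.013 -0.012]
[455.32180239 -66.62092098 113.36718987]
```

```bash
python3 -m inch '[{"xyz":[3,-3,0],"spin":-7},{"xyz":[6,-6,0],"spin":-14},{"xyz":[9.5,-9,0],"spin":-22},{"xyz":[12.5,-12,0],"spin":-22.3},{"xyz":[13.4,-12.8,1],"spin":-22.3},{"xyz":[13.4,-12.8,3],"spin":-22.3},{"xyz":[13.4,-12.8,5],"spin":-22.3},{"xyz":[13.4,-12.8,6.2],"spin":-22.3},{"xyz":[13.4,-12.8,6.5],"spin":-22.3},{"xyz":[13.4,-12.8,6.5],"spin":-22.3},{"xyz":[13.4,-12.8,6.5],"spin":-22.3}]'; python3 -m inch '[{"xyz":[0,0,0],"spin":0},{"xyz":[0,0,0],"spin":0},{"xyz":[0,0,0],"spin":0},{"xyz":[0,0,0],"spin":0},{"xyz":[0,0,-2],"spin":0},{"xyz":[0,0,-7],"spin":0},{"xyz":[0,0,-12],"spin":0},{"xyz":[0,0,-16],"spin":0},{"xyz":[0,0,-16],"spin":0},{"xyz":[0,0,-16],"spin":0},{"xyz":[0,0,-16],"spin":0}]' 0.3; python3 -c "
from h import *
im,W=shot('wrist','w10')
for b in blobs(green(im)): print(' board',b.mean(0).round(),*rect(onz(W,b,53)),*rect(onz(W,b,8)))
S,C=shot('scene','s10')
for b in blobs(green(S)): print(' sboard',b.mean(0).round(),*rect(onz(C,b,8)))
go(443.7,83.3,3,-33.7+90)"
```

```text
t: 26.1
ee_pos: [629.3, -2.9, 49.3]
orientation: [3.129, -0.027, 0.019]
ft_force: [0.8, 0.5, -0.2]
width: 39.5
t: 27.2
ee_pos: [626.3, -0.9, 208.0]
orientation: [3.129, -0.027, 0.016]
ft_force: [-0.1, -0.7, 0.3]
width: 61.5
 board [203. 291.] [491.8  61.8] 39.4 31.2 -32.8 [461.9  70.6] 45.0 35.6 -32.8
 board [339. 174.] [625.  -83.9] 93.2 35.5 -1.0 [613.9 -95.8] 106.4 40.5 -1.0
 board [257. 173.] [627.1  -2.4] 93.5 35.4 -1.1 [616.3  -2.7] 106.7 40.4 -1.1
 board [416. 169.] [ 627.3 -163.5] 93.1 35.5 -1.3 [ 616.5 -186.5] 106.3 40.5 -1.3
 sboard [254. 227.] [588.4 -17.7] 84.6 28.5 -4.9
 sboard [225. 218.] [ 585.6 -101.5] 85.1 30.4 -1.3
 sboard [197. 211.] [ 587.7 -185.5] 85.4 32.8 -2.0
 sboard [302. 201.] [443.6  83.8] 81.9 28.2 -33.2
xyz [-18.58  -8.36  20.18] spin 32.7 q6 90.5 tilt [ 0.009 -0.012]
```

View pics/w10.png

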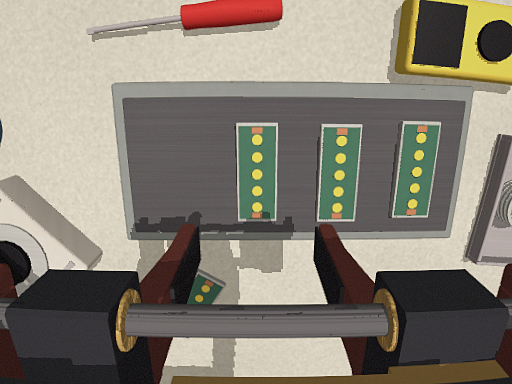

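Three boards lie flat on the plate, about 80 mm apart, and the +y slot is free. I'll fetch the last board.

```bash
python3 -m inch '[{"xyz":[-4,-2,0],"spin":8},{"xyz":[-8,-4,0],"spin":16},{"xyz":[-12,-6,0],"spin":24},{"xyz":[-16,-8,2],"spin":32.7},{"xyz":[-18.6,-8.4,6],"spin":32.7},{"xyz":[-18.6,-8.4,10],"spin":32.7},{"xyz":[-18.6,-8.4,14],"spin":32.7},{"xyz":[-18.6,-8.4,17],"spin":32.7},{"xyz":[-18.6,-8.4,19],"spin":32.7},{"xyz":[-18.6,-8.4,19.9],"spin":32.7},{"xyz":[-18.6,-8.4,20.2],"spin":32.7},{"xyz":[-18.6,-8.4,20.2],"spin":32.7},{"xyz":[-18.6,-8.4,20.2],"spin":32.7}]' 0;python3 -m inch '[{"xyz":[0,0,0],"spin":0},{"xyz":[0,0,0],"spin":0},{"xyz":[0,0,0],"spin":0},{"xyz":[0,0,0],"spin":0},{"xyz":[0,0,0],"spin":0},{"xyz":[0,0,0],"spin":0},{"xyz":[0,0,0],"spin":0},{"xyz":[0,0,0],"spin":0},{"xyz":[0,0,0],"spin":0},{"xyz":[0,0,0],"spin":0},{"xyz":[0,0,-3],"spin":0},{"xyz":[0,0,-7],"spin":0},{"xyz":[0,0,-11],"spin":0},{"xyz":[0,0,-11],"spin":0},{"xyz":[0,0,-11],"spin":0},{"xyz":[0,0,-11],"spin":0}]' 1; python3 -c "
from h import *
go(630,77,49.5,89)"
```

```text
t: 28.6
ee_pos: [444.1, 83.8, 3.5]
orientation: [2.999, -0.907, 0.021]
ft_force: [-1.0, 0.5, -1.6]
width: 87.8
t: 30.2
ee_pos: [442.2, 85.0, 112.5]
orientation: [2.998, -0.907, 0.018]
ft_force: [0.2, -0.3, -1.3]
width: 39.4
xyz [15.99 -9.79  6.47] spin -32.7 q6 134.5 tilt [ 0.008 -0.012]
```

```bash
python3 -m inch '[{"xyz":[3,-2,0],"spin":-8},{"xyz":[6,-4,0],"spin":-16},{"xyz":[10,-6,0],"spin":-24},{"xyz":[14,-8.5,0],"spin":-32},{"xyz":[16,-9.8,1],"spin":-32.7},{"xyz":[16,-9.8,3],"spin":-32.7},{"xyz":[16,-9.8,5],"spin":-32.7},{"xyz":[16,-9.8,6.2],"spin":-32.7},{"xyz":[16,-9.8,6.5],"spin":-32.7},{"xyz":[16,-9.8,6.5],"spin":-32.7},{"xyz":[16,-9.8,6.5],"spin":-32.7}]'; python3 -m inch '[{"xyz":[0,0,0],"spin":0},{"xyz":[0,0,0],"spin":0},{"xyz":[0,0,0],"spin":0},{"xyz":[0,0,0],"spin":0},{"xyz":[0,0,-2],"spin":0},{"xyz":[0,0,-7],"spin":0},{"xyz":[0,0,-12],"spin":0},{"xyz":[0,0,-17],"spin":0},{"xyz":[0,0,-22],"spin":0},{"xyz":[0,0,-24],"spin":0},{"xyz":[0,0,-24],"spin":0},{"xyz":[0,0,-24],"spin":0}]' 0.3; python3 -c "
from h import *
go(400,320,290,133)
C=cam('scene');print(onz(C,[(379,209)],135),onz(C,[(362,231)],52))
C=cam('side');print(onz(C,[(212,156)],135))
print(ctrl.get_obs()['ee_pos'])"
```

```text
t: 31.3
ee_pos: [629.5, 77.0, 48.1]
orientation: [3.129, -0.026, 0.011]
ft_force: [0.6, 0.6, -1.7]
width: 39.3
t: 32.5
ee_pos: [627.4, 79.9, 287.6]
orientation: [3.129, -0.026, 0.011]
ft_force: [0.1, -0.3, -1.5]
width: 61.3
xyz [-23.14 -23.61  -0.69] spin -44.0 q6 97.8 tilt [ 0.007 -0.012]
[[534.23787324 292.40305136]] [[542.35785333 266.73087377]]
[[497.76295797 265.84373055]]
[627.3990146   79.91728573 287.5945613 ]
```

```bash
python3 -m inch '[{"xyz":[-3,-4,0],"spin":-8},{"xyz":[-6,-8,0],"spin":-16},{"xyz":[-9,-12,0],"spin":-24},{"xyz":[-12,-15,0],"spin":-32},{"xyz":[-15,-18,0],"spin":-40},{"xyz":[-17,-20,0],"spin":-44},{"xyz":[-17,-20,0],"spin":-44},{"xyz":[-17,-20,0],"spin":-44},{"xyz":[-17,-20,0],"spin":-44}]' 0; python3 -c "
from h import *
im,W=shot('wrist','w11')
print(ctrl.get_obs()['ee_pos'])"
```

```text
t: 33.4
ee_pos: [461.1, 281.9, 282.8]
orientation: [2.91, 1.145, -0.0]
ft_force: [0.3, 0.1, 0.7]
width: 88.0
[461.32996893 281.78789261 283.11758477]
```

View pics/w11.png

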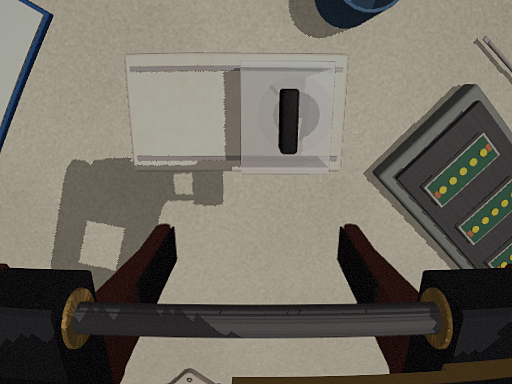

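The box's top corners are at (126,54), (348,54), (341,170) and (135,168), and the black handle is near (289,121).

```bash
python3 -c "
from h import *
im=cv2.imread('pics/w11.png');W=cam('wrist')
P=onz(W,[(126,54),(348,54),(341,170),(135,168)],45);print(P.round().tolist(),rect(P))
h=cv2.cvtColor(im,cv2.COLOR_BGR2HSV);m=(h[...,2]<50).astype(np.uint8);m[:70]=0;m[180:]=0;m[:,:250]=0;m[:,340:]=0
for b in blobs(m,100): print(b.min(0),b.max(0),rect(onz(W,b,140)),rect(onz(W,b,110)))
c=P.mean(0);d=P[0]+P[3]-P[1]-P[2];a=np.arctan2(d[1],d[0]);y=np.array([np.cos(a),np.sin(a)]);x=np.array([y[1],-y[0]]);print(c,np.degrees(a),'knob',c-70*y)
m1=P@y;print(m1-c@y,P@x-c@x)
"
```

```text
[[449.0, 472.0], [622.0, 285.0], [522.0, 191.0], [349.0, 382.0]] (array([486.6, 332.2]), 257.7, 137.4, -47.9)
[279  89] [298 153] (array([519.3, 294.1]), 58.1, 17.2, 43.8) (array([519.4, 289.9]), 63.8, 18.9, 43.8)
[485.70040194 332.21117347] 132.4031619415613 knob [532.90442168 280.52190456]
[ 127.89610275 -127.33206657 -129.11779561  128.55375943] [ 67.39244244  68.68514769 -68.68514769 -67.39244244]
```

```bash
python3 -c "
from h import *
go(519.3,294.8,115,132.6);print(ctrl.get_obs()['width'])"
```

```text
xyz [ 5.21  2.77 16.83] spin 0.3 q6 78.1 tilt [ 0.006 -0.013]
88.06579706046531
```

```bash
python3 -m inch '[{"xyz":[3,1.5,2],"spin":0},{"xyz":[5.2,2.8,5],"spin":0},{"xyz":[5.2,2.8,9],"spin":0},{"xyz":[5.2,2.8,13],"spin":0},{"xyz":[5.2,2.8,15.5],"spin":0},{"xyz":[5.2,2.8,16.6],"spin":0},{"xyz":[5.2,2.8,16.8],"spin":0},{"xyz":[5.2,2.8,16.8],"spin":0},{"xyz":[5.2,2.8,16.8],"spin":0}]'; python3 -m inch '[{"xyz":[0,0,0],"spin":0},{"xyz":[0,0,0],"spin":0},{"xyz":[0,0,0],"spin":0},{"xyz":[0,0,0],"spin":0},{"xyz":[0,0,0],"spin":0},{"xyz":[0,0,0],"spin":0},{"xyz":[0,0,0],"spin":0},{"xyz":[0,0,0],"spin":0},{"xyz":[0,0,0],"spin":0},{"xyz":[0,0,0],"spin":0},{"xyz":[0,0,0],"spin":0},{"xyz":[0,0,0],"spin":0},{"xyz":[0,0,0],"spin":0},{"xyz":[0,0,0],"spin":0}]' 1; python3 -c "
from h import *
p=ctrl.get_obs()['ee_pos'][:2]-np.array([532.9,280.5]);print('g',p@[-.6743,.7384],p@[.7384,.6743]);go(532.9-.6743*115,280.5+.7384*115,115)"
```

```text
t: 34.35
ee_pos: [520.6, 294.9, 116.9]
orientation: [2.911, 1.144, 0.005]
ft_force: [0.9, -0.1, -0.3]
width: 87.8
t: 35.75
ee_pos: [520.6, 294.8, 116.8]
orientation: [2.911, 1.143, 0.005]
ft_force: [0.4, -1.8, -0.6]
width: 15.6
g 18.851035515160874 0.5949475167449508
xyz [ 0.02 -9.62  0.04] spin 0 q6 76.6 tilt [ 0.008 -0.012]
```

```bash
python3 -m inch '[{"xyz":[0,-1,0],"spin":0},{"xyz":[0,-2.5,0],"spin":0},{"xyz":[0,-4,0],"spin":0},{"xyz":[0,-5.5,0],"spin":0},{"xyz":[0,-7,0],"spin":0},{"xyz":[0,-8.5,0],"spin":0},{"xyz":[0,-9.5,0],"spin":0},{"xyz":[0,-10,0],"spin":0},{"xyz":[0,-10,0],"spin":0},{"xyz":[0,-10,0],"spin":0}]'; python3 -c "
from h import *
o=ctrl.get_obs();p=o['ee_pos'][:2]-np.array([532.9,280.5]);print('g',p@[-.6743,.7384],p@[.7384,.6743],o['ee_pos'],o['ft_force'])"
python3 -m inch '[{"xyz":[0,0,0],"spin":0},{"xyz":[0,0,0],"spin":0},{"xyz":[0,0,0],"spin":0},{"xyz":[0,0,0],"spin":0},{"xyz":[0,0,-4],"spin":0},{"xyz":[0,0,-9],"spin":0},{"xyz":[-3,4,-13],"spin":0},{"xyz":[-5,8,-13],"spin":0},{"xyz":[-7,10,-13],"spin":0},{"xyz":[-7,12,-13],"spin":0},{"xyz":[-7,12,-13],"spin":0},{"xyz":[-7,12,-13],"spin":0}]' 0;  python3 -c "
from h import *
im,W=shot('wrist','w12')
im=cv2.resize(im[20:230,120:420],None,fx=2.6,fy=2.6,interpolation=cv2.INTER_CUBIC);cv2.imwrite('pics/c12.png',im)
print(proj(W,[[532.9,280.5,45],[532.9,280.5,89]]))"
```

```text
t: 36.75
ee_pos: [451.5, 369.9, 116.7]
orientation: [2.912, 1.145, 0.007]
ft_force: [-2.3, -0.3, 10.7]
width: 15.5
g 120.86201819118789 0.17024762005145544 [451.52153888 369.86690392 116.71952312] [-2.26134787 -0.28894539 10.73275292]
t: 37.95
ee_pos: [480.9, 235.6, 248.2]
orientation: [2.913, 1.144, 0.006]
ft_force: [-0.6, 0.2, -0.4]
width: 87.7
[[257.08091792 100.43043088]
 [257.65982159 101.7933345 ]]
```

View pics/c12.png

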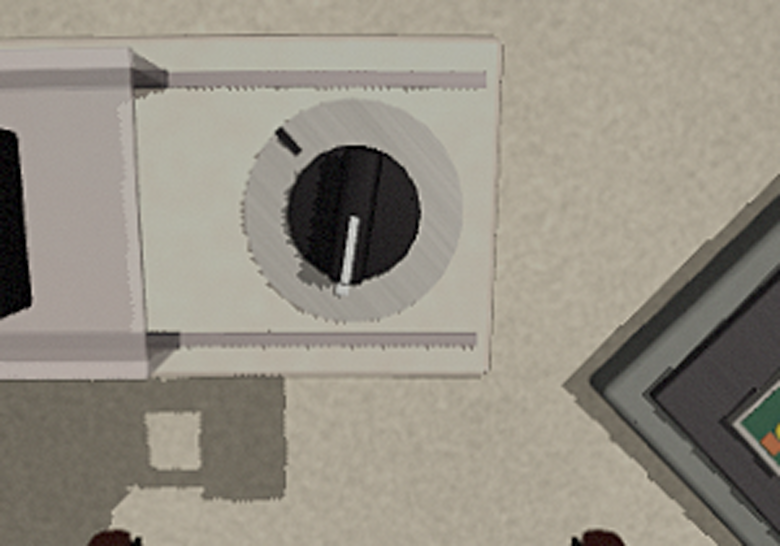

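The guard is fully back. The knob's pointer points down with its tip at crop (343,292). The mark's inner end is near crop (298,152), and the dial centre at (353,210) matches the computed axis.

```bash
python3 -c "
from h import *
im=cv2.imread('pics/w12.png');W=cam('wrist')
f=lambda p:np.array(p)/2.6+[120,20]
big=cv2.resize(im,None,fx=1,fy=1)
mk=onz(W,[f((279,131)),f((298,152)),f((288,141))],47);
h=cv2.cvtColor(im,cv2.COLOR_BGR2HSV)
# fit dial outer circle
kc=onz(W,[f((353,210))],47)[0]
K0=np.array([532.9,280.5]);print('dial c',kc)
# white line pixels on bar
g=im.min(2);m=np.zeros(g.shape,bool);x0,y0=f((325,212)).astype(int);x1,y1=f((372,284)).astype(int);m[y0:y1,x0:x1]=g[y0:y1,x0:x1]>110
v,u=np.nonzero(m);L=onz(W,np.c_[u,v],89);c=L.mean(0);d=np.linalg.svd(L-c)[2][0];
if d@(c-K0)<0:d=-d
print(len(L),'line c',c,'ang',np.degrees(np.arctan2(d[1],d[0])),'perp off',np.cross(d,c-K0),'range',(L-K0)@d)
tip=onz(W,[f((343,292))],55)[0]
for n,p in(('tip',tip),('mark out',mk[0]),('mark in',mk[1]),('mid',mk[2])):
  for C in(K0,kc): r=p-C;print(n,np.linalg.norm(r).round(1),np.degrees(np.arctan2(r[1],r[0])).round(1))
s=mk[0]-mk[1];print('stroke dir',np.degrees(np.arctan2(s[1],s[0])))
" 2>/dev/null
```

```text
dial c [531.38433804 281.82027397]
89 line c [520.46501354 274.18129251] ang -142.4730320090943 perp off -2.563426082145712 range [ 1.30751682  1.21962427  2.23078971  2.14286261  2.05480307  3.24308624
  3.15525507  3.06729325  2.97920038  4.1687875   4.08092008  3.9929234
  3.90479704  5.09569578  5.00779198  4.91976029  6.02381834  5.935878
  5.84781115  6.95316244  6.8651854   6.77708324  7.88373535  7.79572147
  7.70758385  8.81554439  8.72749351  8.63932027  9.83656431  9.74859686
  9.66050884  9.57229984 10.77090627 10.68290013 10.59477481 10.50652989
 11.70650653 11.61846155 11.53029878 12.64337249 12.55528852 12.46708814
 13.58151155 13.49338844 13.40515031 14.52093117 14.43276875 14.34449271
 15.46163878 15.37343691 15.28512281 16.49177294 16.40364189 16.3154004
 16.22704809 17.43512019 17.34694798 17.25866673 17.17027604 18.37977812
 18.29156459 18.20324342 19.32575429 19.23749927 19.14913803 20.27305626
 20.18475961 20.09635813 21.22169165 21.1333532  21.04491134 22.25994688
 22.17166808 22.08328769 21.99480528 23.21131554 23.12299322 23.03457072
 22.94604761 24.16404075 24.07567475 23.98720997 23.89864601 25.11813022
 25.02972038 24.94121317 24.31890213 24.22960118 24.14019911]
tip 33.5 -147.8
tip 32.9 -144.4
mark out 44.4 88.5
mark out 43.1 86.5
mark in 33.3 89.6
mark in 32.0 86.9
mid 39.1 89.0
mid 37.9 86.7
stroke dir 85.38532983594804
```

Pointer is at -144° and the mark at 86.7° (radius 32.0 mm, as specified), so the turn is about 130° clockwise (2.27 rad, within the stated range). Room in q6 means starting from the half-turn-equivalent grasp.

```bash
python3 -c "
from h import *
go(531.5,281.7,61,126.3)"
```

```text
xyz [ 6.85 -0.12 18.7 ] spin 6.6 q6 72.8 tilt [ 0.008 -0.01 ]
```

```bash
python3 -m inch '[{"xyz":[2,0,0],"spin":-8.5},{"xyz":[4,0,0],"spin":-17},{"xyz":[6,0,0],"spin":-25.5},{"xyz":[6.8,-0.1,0],"spin":-34},{"xyz":[6.8,-0.1,0],"spin":-42.5},{"xyz":[6.8,-0.1,0],"spin":-51},{"xyz":[6.8,-0.1,0],"spin":-59.5},{"xyz":[6.8,-0.1,0],"spin":-68},{"xyz":[6.8,-0.1,0],"spin":-76.5},{"xyz":[6.8,-0.1,0],"spin":-85},{"xyz":[6.8,-0.1,0],"spin":-93.5},{"xyz":[6.8,-0.1,0],"spin":-102},{"xyz":[6.8,-0.1,0],"spin":-110.5},{"xyz":[6.8,-0.1,0],"spin":-119},{"xyz":[6.8,-0.1,0],"spin":-127.5},{"xyz":[6.8,-0.1,0],"spin":-136},{"xyz":[6.8,-0.1,0],"spin":-144.5},{"xyz":[6.8,-0.1,0],"spin":-153},{"xyz":[6.8,-0.1,0],"spin":-160},{"xyz":[6.8,-0.1,0],"spin":-160}]'; python3 -c "
from h import *
go(531.5,281.7,61,126.3)"
```

```text
t: 40.0
ee_pos: [529.0, 284.3, 247.5]
orientation: [-0.627, 3.073, -0.018]
ft_force: [1.1, -1.0, 0.2]
width: 87.4
xyz [-0.08 -0.1  18.66] spin -13.2 q6 -85.2 tilt [ 0.007 -0.011]
```

```bash
python3 -m inch '[{"xyz":[-0.1,-0.1,3],"spin":-7},{"xyz":[-0.1,-0.1,7],"spin":-13.2},{"xyz":[-0.1,-0.1,11],"spin":-13.2},{"xyz":[-0.1,-0.1,14],"spin":-13.2},{"xyz":[-0.1,-0.1,16.5],"spin":-13.2},{"xyz":[-0.1,-0.1,18],"spin":-13.2},{"xyz":[-0.1,-0.1,18.5],"spin":-13.2},{"xyz":[-0.1,-0.1,18.5],"spin":-13.2},{"xyz":[-0.1,-0.1,18.5],"spin":-13.2}]'; python3 -c "
from h import *
go(531.5,281.7,61,126.3);o=ctrl.get_obs();print(o['ee_pos'],o['moment'])"
```

```text
t: 40.9
ee_pos: [532.4, 282.4, 63.7]
orientation: [-0.976, 2.98, -0.019]
ft_force: [-0.0, 0.2, 0.6]
width: 87.6
xyz [0.12 0.   0.27] spin -0.0 q6 -98.3 tilt [ 0.009 -0.01 ]
[532.4356139  282.40121505  63.683023  ] [ 0.12607351 -0.092654   -0.04416388]
```

```bash
python3 -m inch '[{"xyz":[0,0,0.2],"spin":0},{"xyz":[0,0,0.2],"spin":0},{"xyz":[0,0,0.2],"spin":0},{"xyz":[0,0,0.2],"spin":0},{"xyz":[0,0,0.2],"spin":0},{"xyz":[0,0,0.2],"spin":0},{"xyz":[0,0,0.2],"spin":0},{"xyz":[0,0,0.2],"spin":0},{"xyz":[0,0,0.2],"spin":0},{"xyz":[0,0,0.2],"spin":0},{"xyz":[0,0,0.2],"spin":0},{"xyz":[0,0,0.2],"spin":0},{"xyz":[0,0,0.2],"spin":0},{"xyz":[0,0,0.2],"spin":0}]' 1; python3 -c "
from h import *
go(531.5,281.7,61,126.3);o=ctrl.get_obs();print(o['ee_pos'],o['moment'],o['ft_force'])"
```

```text
t: 42.3
ee_pos: [533.1, 281.9, 61.7]
orientation: [-0.975, 2.98, -0.02]
ft_force: [2.4, -3.5, -0.8]
width: 13.9
xyz [0.14 0.08 0.07] spin -0.1 q6 -98.3 tilt [ 0.01 -0.01]
[533.064875   281.92094887  61.72200297] [-0.1656122  -0.29267957  0.05978075] [ 2.37118392 -3.47198059 -0.83605778]
```

```bash
python3 -m inch '[{"xyz":[0,0,0],"spin":7},{"xyz":[0,0,0],"spin":14},{"xyz":[0,0,0],"spin":21},{"xyz":[0,0,0],"spin":28},{"xyz":[0,0,0],"spin":35},{"xyz":[0,0,0],"spin":42},{"xyz":[0,0,0],"spin":49},{"xyz":[0,0,0],"spin":56},{"xyz":[0,0,0],"spin":63},{"xyz":[0,0,0],"spin":70},{"xyz":[0,0,0],"spin":77},{"xyz":[0,0,0],"spin":84},{"xyz":[0,0,0],"spin":91},{"xyz":[0,0,0],"spin":98},{"xyz":[0,0,0],"spin":105},{"xyz":[0,0,0],"spin":112},{"xyz":[0,0,0],"spin":119},{"xyz":[0,0,0],"spin":126},{"xyz":[0,0,0],"spin":130},{"xyz":[0,0,0],"spin":130}]'; python3 -c "
from h import *
go(531.5,281.7,61,176.7);o=ctrl.get_obs();print(o['ee_pos'],o['moment'],o['ft_force'],o['width'])"
```

```text
t: 44.3
ee_pos: [531.1, 278.5, 61.7]
orientation: [2.284, 2.136, -0.011]
ft_force: [-2.5, -17.3, 10.4]
width: 13.6
xyz [0.33 0.02 0.06] spin -0.6 q6 31.8 tilt [ 0.005 -0.015]
[531.10386296 278.46200185  61.67571798] [-2.48144295  0.75986701 -0.03875879] [ -2.46045148 -17.30818083  10.40122325] 13.565792904038062
```

```bash
python3 -m inch '[{"xyz":[0,0,0],"spin":0},{"xyz":[0,0,0],"spin":0},{"xyz":[0,0,0],"spin":0},{"xyz":[0,0,0],"spin":0},{"xyz":[0,0,-4],"spin":0},{"xyz":[0,0,-8],"spin":0},{"xyz":[0,0,-12],"spin":0},{"xyz":[-3,0,-16],"spin":0},{"xyz":[-6,0,-16],"spin":0},{"xyz":[-6,0,-16],"spin":0},{"xyz":[-6,0,-16],"spin":0},{"xyz":[-6,0,-16],"spin":0}]' 0;  python3 -c "
from h import *
im,W=shot('wrist','w13')
im=cv2.resize(im[20:230,120:420],None,fx=2.6,fy=2.6,interpolation=cv2.INTER_CUBIC);cv2.imwrite('pics/c13.png',im)
print((proj(W,[[531.4,281.8,47],[532,281,89]])-[120,20])*2.6)"
```

```text
t: 45.5
ee_pos: [526.1, 221.7, 221.9]
orientation: [2.284, 2.136, -0.012]
ft_force: [-0.2, 0.6, -0.5]
width: 87.9
[[357.04828368 227.96434151]
 [359.71786907 238.23452546]]
```

View pics/c13.png

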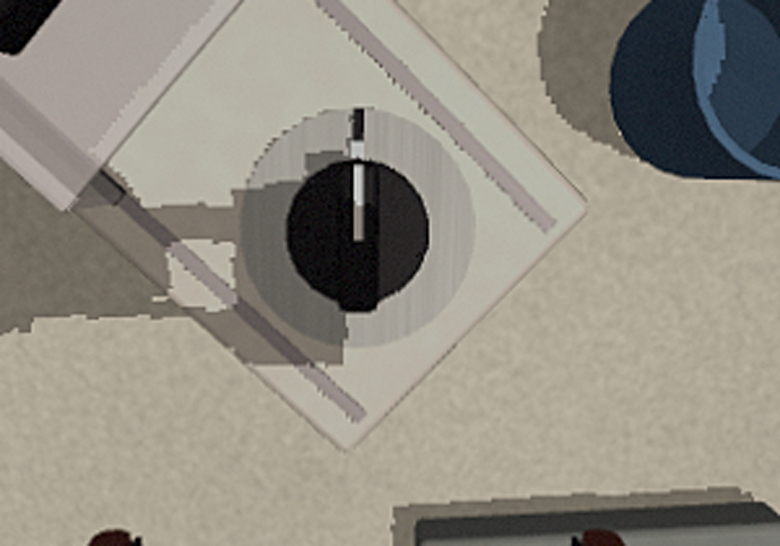

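The pointer's white line (x≈359) runs straight into the black mark (359,108–138), so the knob is at the mark. I'll check the boards and modules again and then go to the handle.

```bash
python3 -c "
from h import *
for n in('side','scene'):
  im,C=shot(n,n+'14')
  for b in blobs(green(im)): print(n,*rect(onz(C,b,53)))
  for b in blobs(yellow(im),12): print(' yel',onz(C,[b.mean(0)],43).round(),len(b))
go(452.5,369.5,116,132.5)"
```

```text
side [ 629.3 -160.7] 88.5 33.6 -1.9
side [628.4 -81.2] 88.6 32.4 -0.4
side [613.2  56.9] 121.9 83.4 -2.0
 yel [[ 567. -396.]] 24
 yel [[ 574. -322.]] 22
 yel [[ 744. -245.]] 116
scene [630.4  78.3] 82.4 27.4 -1.0
scene [595.2  29. ] 78.5 28.7 -1.4
scene [620.2 -85.4] 72.3 29.5 -4.6
scene [ 625.7 -163.8] 81.1 31.2 -2.0
 yel [[ 776. -221.]] 164
 yel [[ 583. -316.]] 21
 yel [[ 576. -391.]] 22
xyz [14.41 -8.37 10.32] spin 43.7 q6 26.5 tilt [ 0.004 -0.016]
```

The third board has moved, so it was probably knocked. I'll look before going near the guard.

```bash
python3 -c "
from h import *
a=cv2.imread('pics/scene14.png')[180:290,150:340];b=cv2.imread('pics/side14.png')[160:270,220:390]
v=np.vstack([cv2.resize(a,(570,330),interpolation=2),cv2.resize(b,(570,260))[:, :570]]);cv2.imwrite('pics/c14.png',v)
go(600,-60,300)"
```

```text
xyz [-27.74   9.28  -7.35] spin 0 q6 26.5 tilt [ 0.004 -0.016]
```

View pics/c14.png

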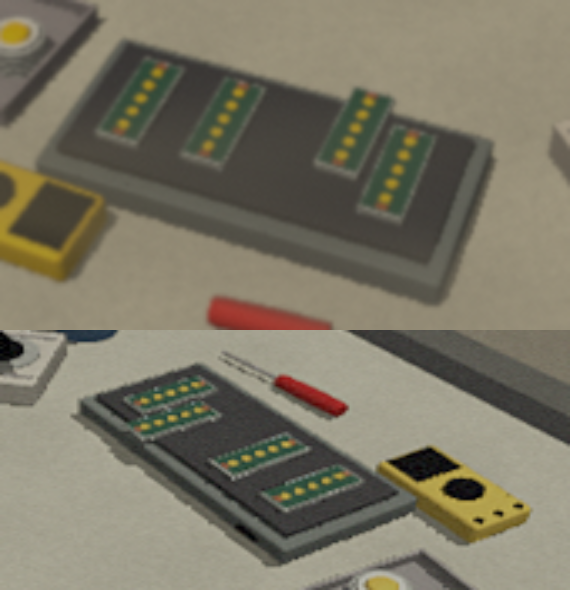

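Board 3 was knocked to about (595,29) and now overhangs the -x edge, 9 mm from its neighbour. I'll close the fingers and push it back along +x by its end, after a closer look.

```bash
python3 -c "
from h import *
go(500,29,215,89)"
```

```text
xyz [-19.4   -1.33   0.97] spin 87.2 q6 26.5 tilt [ 0.004 -0.016]
```

```bash
python3 -m inch '[{"xyz":[-4,0,0],"spin":8},{"xyz":[-8,0,0],"spin":16},{"xyz":[-12,-0.5,0],"spin":24},{"xyz":[-16,-1,0],"spin":32},{"xyz":[-19.4,-1.3,0.7],"spin":40},{"xyz":[-19.4,-1.3,0.7],"spin":48},{"xyz":[-19.4,-1.3,0.7],"spin":56},{"xyz":[-19.4,-1.3,0.7],"spin":64},{"xyz":[-19.4,-1.3,0.7],"spin":72},{"xyz":[-19.4,-1.3,0.7],"spin":80},{"xyz":[-19.4,-1.3,0.7],"spin":87},{"xyz":[-19.4,-1.3,0.7],"spin":87},{"xyz":[-19.4,-1.3,0.7],"spin":87}]' 1; python3 -c "
from h import *
im,W=shot('wrist','w15')
for b in blobs(green(im)): print(' board',b.mean(0).round(),*rect(onz(W,b,53)),onz(W,[b.min(0),b.max(0)],53).round().tolist())
go(530,29,52,89);print(ctrl.get_obs()['ee_pos'])"
```

```text
t: 46.95
ee_pos: [500.3, 29.3, 217.4]
orientation: [3.126, -0.016, 0.005]
ft_force: [-0.7, -0.0, -0.1]
width: 0.4
 board [254.  71.] [595.9  28.5] 93.3 35.4 -2.2 [[643.0, 46.0], [549.0, 10.0]]
 board [453.  44.] [ 623.4 -163.3] 86.1 35.8 -1.0 [[663.0, -137.0], [581.0, -191.0]]
 board [373.  48.] [620.3 -84. ] 83.5 35.8 -0.8 [[661.0, -63.0], [579.0, -108.0]]
 board [201.  45.] [621.8  77.9] 78.2 35.1 -1.1 [[661.0, 94.0], [582.0, 61.0]]
xyz [ 2.92 -0.27 16.55] spin 0.4 q6 93.8 tilt [ 0.003 -0.016]
[500.27588497  29.24780136 217.45857022]
```

View pics/w15.png

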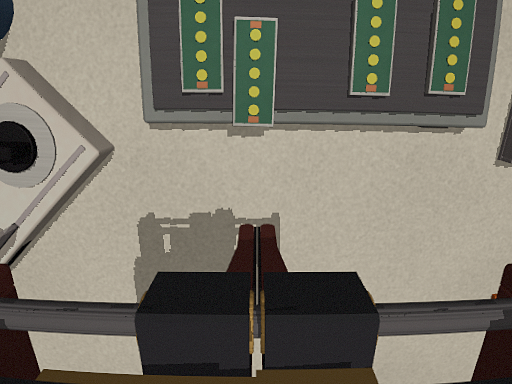

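```bash
python3 -m inch '[{"xyz":[2,-0.2,4],"spin":0},{"xyz":[2,-0.3,8],"spin":0},{"xyz":[2,-0.3,12],"spin":0},{"xyz":[2,-0.3,15],"spin":0},{"xyz":[2,-0.3,16.5],"spin":0},{"xyz":[2,-0.3,16.8],"spin":0},{"xyz":[2,-0.3,16.8],"spin":0},{"xyz":[2,-0.3,16.8],"spin":0}]' 1; python3 -c "
from h import *
go(569,30,49,89);print(ctrl.get_obs()['ee_pos'])"
```

```text
t: 47.8
ee_pos: [521.7, 29.5, 50.4]
orientation: [3.126, -0.015, 0.008]
ft_force: [-0.7, -0.2, 0.5]
width: 0.7
xyz [ 4.73 -0.1   0.17] spin 0.4 q6 94.2 tilt [ 0.005 -0.016]
[521.69197488  29.51010652  50.4370117 ]
```

```bash
python3 -m inch '[{"xyz":[0.6,0,0.1],"spin":0},{"xyz":[1.2,0,0.1],"spin":0},{"xyz":[1.6,0,0.1],"spin":0},{"xyz":[2,0,0.1],"spin":0},{"xyz":[2.4,0,0.1],"spin":0},{"xyz":[2.8,0,0.1],"spin":0},{"xyz":[3.2,0,0.1],"spin":0},{"xyz":[3.6,0,0.1],"spin":0},{"xyz":[4,0,0.1],"spin":0},{"xyz":[4.4,0,0.1],"spin":0},{"xyz":[4.7,0,0.1],"spin":0},{"xyz":[4.7,0,0.1],"spin":0},{"xyz":[4.7,0,0.1],"spin":0}]'; python3 -m inch '[{"xyz":[-1,0,0],"spin":0},{"xyz":[-2,0,-2],"spin":0},{"xyz":[-4,0,-6],"spin":0},{"xyz":[-7,0,-11],"spin":0},{"xyz":[-7,0,-16],"spin":0},{"xyz":[-7,0,-16],"spin":0},{"xyz":[-7,0,-16],"spin":0}]' 0; python3 -c "
from h import *
im,W=shot('wrist','w16')
for b in blobs(green(im)): print(' board',b.mean(0).round(),*rect(onz(W,b,53)),onz(W,[b.min(0),b.max(0)],53).round().tolist())
im,W=shot('scene','s16')
for b in blobs(green(im)): print(' board',*rect(onz(W,b,53)))
go(452.5,369.5,116,132.5)"
```

```text
t: 49.1
ee_pos: [568.7, 29.0, 49.6]
orientation: [3.126, -0.015, 0.008]
ft_force: [0.0, 0.4, 0.1]
width: 0.8
t: 49.8
ee_pos: [498.4, 32.3, 211.0]
orientation: [3.126, -0.015, 0.014]
ft_force: [0.8, -0.5, -0.8]
width: 52.8
 board [459.  47.] [ 622.4 -163.5] 84.5 35.8 -1.2 [[661.0, -138.0], [581.0, -191.0]]
 board [379.  48.] [619.2 -84. ] 81.5 35.7 -1.1 [[658.0, -63.0], [578.0, -108.0]]
 board [256.  44.] [621.   29.7] 73.4 34.6 0.0 [[658.0, 46.0], [584.0, 12.0]]
 board [203.  44.] [620.4  78. ] 76.0 35.0 -1.4 [[659.0, 94.0], [582.0, 62.0]]
 board [629.1  79.8] 81.0 26.5 2.2
 board [621.6  29.2] 53.1 16.4 -0.8
 board [621.8 -84. ] 76.8 28.9 -1.3
 board [ 625.7 -163.8] 81.1 31.2 -2.0
xyz [ -4.82 -33.83   8.68] spin -43.1 q6 94.1 tilt [ 0.004 -0.016]
```

The board is back, with its end level with the others (x≈580) and a clear gap. Next is the guard handle.

```bash
python3 -m inch '[{"xyz":[-1,-4.5,0],"spin":-8},{"xyz":[-2,-9,0],"spin":-16},{"xyz":[-3,-14,0],"spin":-24},{"xyz":[-4,-19,0],"spin":-32},{"xyz":[-4.8,-24,0],"spin":-40},{"xyz":[-4.8,-28,0],"spin":-43},{"xyz":[-4.8,-32,0],"spin":-43},{"xyz":[-4.8,-33.8,0],"spin":-43},{"xyz":[-4.8,-33.8,0],"spin":-43},{"xyz":[-4.8,-33.8,2],"spin":-43},{"xyz":[-4.8,-33.8,2],"spin":-43}]' 0; python3 -c "
from h import *
im,W=shot('wrist','w17')
go(452.5,369.5,116,132.5);print(ctrl.get_obs()['ee_pos']);print(proj(W,[[452.5,369.5,140]]))
g=im.max(2);m=(g<45);m[260:]=0;m[:80]=0;m[:,:190]=0;m[:,325:]=0
for b in blobs(m,100):print(b.min(0),b.max(0),rect(onz(W,b,140)))"
```

```text
t: 51.0
ee_pos: [450.8, 367.5, 179.6]
orientation: [2.912, 1.129, -0.013]
ft_force: [0.1, -0.0, -0.2]
width: 87.8
xyz [ 0.27 -0.13  6.49] spin -0.1 q6 86.7 tilt [-0.    -0.019]
[451.42191226 367.92524701 180.9304731 ]
[[255.85202502 211.44899123]]
[242 162] [265 253] (array([452.5, 371.4]), 63.3, 14.9, 42.7)
```

```bash
python3 -m inch '[{"xyz":[0.2,-0.1,3],"spin":0},{"xyz":[0.2,-0.1,5],"spin":0},{"xyz":[0.2,-0.1,6.2],"spin":0},{"xyz":[0.2,-0.1,6.4],"spin":0},{"xyz":[0.2,-0.1,6.4],"spin":0},{"xyz":[0.2,-0.1,6.4],"spin":0}]'; python3 -m inch '[{"xyz":[0,0,0],"spin":0},{"xyz":[0,0,0],"spin":0},{"xyz":[0,0,0],"spin":0},{"xyz":[0,0,0],"spin":0},{"xyz":[0,0,0],"spin":0},{"xyz":[0,0,0],"spin":0},{"xyz":[0,0,0],"spin":0},{"xyz":[0,0,0],"spin":0},{"xyz":[0,0,0],"spin":0},{"xyz":[0,0,0],"spin":0},{"xyz":[0,0,0],"spin":0},{"xyz":[0,0,0],"spin":0},{"xyz":[0,0,0],"spin":0}]' 1; python3 -c "
from h import *
o=ctrl.get_obs();p=o['ee_pos'][:2]-np.array([532.9,280.5]);print('g',p@[-.6743,.7384],p@[.7384,.6743],o['ee_pos'],o['ft_force']);go(532.5,281,116)"
```

```text
t: 51.65
ee_pos: [452.8, 369.1, 118.0]
orientation: [2.913, 1.129, -0.008]
ft_force: [-0.4, 0.3, -0.7]
width: 87.8
t: 52.95
ee_pos: [452.8, 369.2, 117.9]
orientation: [2.914, 1.129, -0.009]
ft_force: [-0.5, 0.5, -0.9]
width: 16.1
g 119.52594194475634 0.6361133356220244 [452.7665561  369.19442135 117.94467345] [-0.45432151  0.52262697 -0.85365012]
xyz [-0.05 11.89  0.36] spin 0 q6 86.8 tilt [ 0.001 -0.018]
```

```bash
python3 -m inch '[{"xyz":[0,1,0],"spin":0},{"xyz":[0,2.5,0],"spin":0},{"xyz":[0,4,0],"spin":0},{"xyz":[0,5.5,0.1],"spin":0},{"xyz":[0,7,0.1],"spin":0},{"xyz":[0,8.5,0.1],"spin":0},{"xyz":[0,10,0.1],"spin":0},{"xyz":[0,11,0.2],"spin":0},{"xyz":[0,11.7,0.2],"spin":0},{"xyz":[0,12.1,0.2],"spin":0},{"xyz":[0,12.3,0.2],"spin":0},{"xyz":[0,12.3,0.2],"spin":0},{"xyz":[0,12.3,0.2],"spin":0}]'; python3 -c "
from h import *
o=ctrl.get_obs();p=o['ee_pos'][:2]-np.array([532.9,280.5]);print('g',p@[-.6743,.7384],p@[.7384,.6743],o['ee_pos'],o['ft_force'],o['width'])"
```

```text
t: 54.25
ee_pos: [533.3, 281.7, 117.9]
orientation: [2.92, 1.13, -0.011]
ft_force: [-10.3, 21.9, 1.5]
width: 15.8
g 0.6025639802282287 1.0782261830407118 [533.28988644 281.67208073 117.92489264] [-10.31960857  21.90569134   1.53144709] 15.80309399448186
```

24 N along +y means the guard is against its home stop. I'll release and check.

```bash
python3 -m inch '[{"xyz":[0,0,0],"spin":0},{"xyz":[0,0,0],"spin":0},{"xyz":[0,0,0],"spin":0},{"xyz":[0,0,0],"spin":0},{"xyz":[0,0,-4],"spin":0},{"xyz":[0,0,-9],"spin":0},{"xyz":[-4,0,-13],"spin":0},{"xyz":[-7,-1,-14],"spin":0},{"xyz":[-8,-1,-14],"spin":0},{"xyz":[-8,-1,-14],"spin":0},{"xyz":[-8,-1,-14],"spin":0}]' 0;  python3 -c "
from h import *
im,W=shot('wrist','w18')
a=cv2.resize(im[20:230,120:420],(430,300),interpolation=cv2.INTER_CUBIC)
m=(im.max(2)<50);m[190:]=0;m[:,:200]=0;m[:,330:]=0
for b in blobs(m,100):
  r=rect(onz(W,b,140));print(b.min(0),b.max(0),r,(r[0]-[532.3,281.1])@[-.6743,.7384])
v=[]
for n in('side','scene'):
  im,C=shot(n,n+'18')
  for b in blobs(green(im)): print(n,*rect(onz(C,b,53)))
  for b in blobs(yellow(im),12): print(' yel',onz(C,[b.mean(0)],43).round(),len(b))
  v.append(cv2.resize(im,(400,300)))
w=np.zeros((600,800,3),np.uint8);w[:300,:430]=a;w[300:,:400]=v[0];w[300:,400:]=v[1];cv2.imwrite('pics/c18.png',w)"
```

```text
t: 55.35
ee_pos: [468.4, 237.0, 258.2]
orientation: [2.92, 1.129, -0.011]
ft_force: [0.4, 0.5, 0.4]
width: 87.8
[258  56] [277 128] (array([530.9, 281.1]), 57.6, 15.4, 43.1) 0.9440199999999846
side [ 40.4 164.1] 89.4 47.4 38.6
side [ 629.3 -160.7] 88.5 33.6 -1.9
side [ 82.3 268.4] 51.0 33.4 -68.8
side [628.4 -81.2] 88.6 32.4 -0.4
side [632.9  57.4] 90.5 82.4 1.1
 yel [[ 567. -396.]] 24
 yel [[ 574. -322.]] 22
 yel [[ 745. -245.]] 113
scene [631.8  78.8] 78.0 24.1 -0.3
scene [621.6  29. ] 52.6 18.1 -2.2
scene [620.  -82.7] 74.5 28.2 1.4
scene [ 623.4 -164.4] 77.1 31.1 -3.2
 yel [[ 775. -222.]] 162
 yel [[ 583. -316.]] 21
 yel [[ 576. -391.]] 22
```

View pics/c18.png

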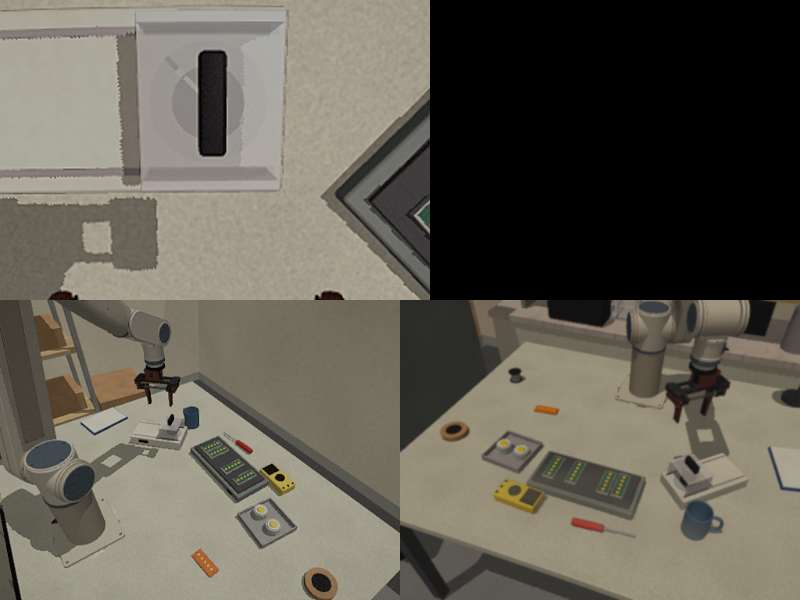

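The guard is home over the knob, with the pointer still in line with the mark through it. All four boards are on the plate, both modules stand in the tray, and the bystanders look untouched. I'll hand it in.

```bash
python3 -c "
from workcell import ctrl
print(ctrl.close_job())"
```

```text
the job is handed in; nothing more can be done
None
```

The job is done and handed in at about 56 s of the 208 s allowed; no verdict is reported.

- **Modules:** both stand upright in the cooling tray, about 75 mm apart.
- **Boards:** all four green boards lie flat and face up on the heated plate. They're side by side with gaps and well inside the edges.
- **Knocked board:** one board was moved about 45 mm mid-run and hung over the plate's edge. I pushed it back by its end before closing the guard. It now sits about 9 mm from its neighbour, not at the 80 mm spacing (board centre to centre) I planned.
- **Regulator:** I slid the guard fully back and turned the knob about 130° clockwise. The pointer then lined up with the mark to within about 1°.
- **Guard:** I slid it home until it met its stop, at about 24 N. The image puts it 0.9 mm from home, which is within measuring error. The pointer still looked in line with the mark through the clear guard.
- **Checks that disagreed:** in the last scene and side images, the colour mask merged the two close boards in the side view. It also outlined boards a bit small in the scene view. The wrist view just before closing the guard showed all four clearly apart.
- **Bystanders:** the mug, multimeter and screwdriver look untouched.

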